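# Pin the cap bin's lid back on after wash-down

### The arm

A 6-joint arm with a two-finger parallel gripper is mounted at the origin on the work surface. World frame = base frame: x ahead of the robot, y to its left, z up, the work surface at z = 0. Lengths are in m, angles in degrees, forces in N, time in s.
With the tool pointing down it reaches from about 0.375 to 0.9 m from the base axis. Payload 3.1 kg.
Tool frame: the origin (TCP) lies midway between the tips of the shut fingers; the grasp point (between the pads) lies 19 mm behind it; z points along the fingers, y is the direction in which the jaws open and shut (so a half turn about z gives the same grasp; the last joint's range is limited). The gripper opens to 87 mm and grips with 3 to 60 N. Pads are 19 mm wide; open, the fingers measure 117 mm over their backs; the gripper's body (75 mm by 190 mm) begins 51 mm behind the grasp point.
Start: joints at [-10.227, 30.224, 82.088, -0, 67.689, -10.227], TCP at [0.625, 0, 0.194] pointing down, gripper open.
Joint ranges: [-176.69, 176.69], [-43.24, 126.21], [12.49, 139.97], [-82, 262], [0, 151.66], [-163.58, 163.58]. Speed limits (degrees/s): [159.86, 159.86, 180, 180, 180, 180].

### API

Orientations are given as a 3x3 rotation matrix whose columns are the frame's x, y, z axes.
In Python, from rig import bot, capture, get_calibration gives the robot as it stands.
- The arm moves only by the tool play_rows, never from a script. Its arguments are lists of equal length, an entry for each row: "fingers": the closure in counts, from 0 (fully open) to 255 (shut); "linear": the shift along the tool's x, y, z in mm, a list of three; "rot": the turn, a rotation vector about the tool's x, y, z in degrees, a list of three. A call has 1 to 20 rows; each row is the pose to reach, as a shift and turn from the pose commanded when the call began, along the tool's axes at that moment; what a row does not reach only later rows make up. A row lasts 1/10 s, in which the tool goes at most 50 mm and 8.59 degrees, less where a joint would pass 70% of its speed; a pose out of reach is approached as far as the arm can. A call with a gripper value outside its range is refused whole. The fingers move at their own pace and stop on an object; the grip force is fixed at half the most. Time passes only in rows, so rows that repeat a pose let the fingers close. It gives the time, the measured TCP pose, the force and the opening at its end, in the units of the state.
- bot.read_state(): the state, without advancing time (a new reading comes with each control period).
- capture(name): name is "scene" or "side" or "wrist"; returns the picture (480x640x3 uint8, red, green, blue); there is no depth.
- get_calibration(name): a dict with "vfov" (degrees; the focal length in pixels is half the picture's height over the tangent of half this angle, whatever the lens; pixels are square), "cx", "cy" (the principal point, pixels), "dist" ([k1, k2, p1, p2, k3] as OpenCV has them; the pictures are not rectified), "camera_from_world" (4x4, takes a point from world to camera coordinates). Camera axes: x right, y down, z forward; pixel columns grow to the right and rows downward; lengths in m; the calibration is good to about 2 mm. A picture is of the moment at which its call begins: read the wrist's pose just before it. get_calibration takes no time and is no camera call; for the wrist camera it gives the pose at the moment of the call.
- bot.hand_in(): hands the job in, once; it reports no verdict.
The state is a dict: "time_s": time; "joint_positions": joint angles; "qvel": joint speeds; "tau": joint torques, N m; "position": TCP position; "tcp_rot": TCP orientation; "force": force on the tool from outside, world axes, zero at the start; "moment": the same for the moment, N m; "opening": opening from 0.0 (shut) to 1.0 (fully open).
Only numpy, scipy, OpenCV 4.12 (cv2) and the standard library are available. Lean on these libraries where they do the work, as an engineer would, in place of code of your own. Each camera call takes 0.05 s, during which the arm holds its last target.

### The job

The lid of the sloping cap bin has been washed and laid loosely back on, but a little away from its hinge, and the hinge pin is still on the drip rack. Draw the lid over until its turned-down edge stops against the bin and the hinge knuckles line up, then slide the pin, nose first, in at the upper end of the hinge and down through all five knuckles until its flat head is home against the top knuckle, without forcing it. Leave the lid lying shut, and the bottles and the brush where they are.

Things in the scene. Friction and masses are not known exactly. Their poses are not given: they have to be found in the camera images.
- bin: Cap bin, fixed: aluminium box on a stand, 180 long along its 28-degree slope x 150 wide x 70 deep, walls 4. Low open mouth with white caps towards -x of its frame, high end +x. Origin at bench level under its middle, z up. The hinge runs up its right (-y) side, axis 11 outside the wall and 12 above its top; past the upper end only the lid's lip stands, 5 out and 25 aside.
- hinge_mouth (a point): Bore centre at the end face of the top knuckle, at (60,-86,185) mm of the bin. z: along the hinge, up the slope, out of the bore; y: level, across the bin towards the lid; x: square down into the slope. Five steel knuckles lie from z=0 to -130 mm, each a tube 24 long, 18 outside, bore 12, gaps 2.5: 1st, 3rd, 5th are the bin's, 2nd and 4th the lid's.
- lid: Loose steel lid, 0.3 to 0.55 kg: 4 mm plate 130 x 152 lying on the bin's walls, two knuckles, far edge turned down. Origin on its bore axis at the upper end; frame level, as the bin's. Starts 4 to 10 mm too far in +y of the bin; slides level (2 to 4 N) to -y until the turned-down edge stops on the bin's far wall, bores in line within 1 mm. 2 mm play along the hinge.
- lid_hinge (a point): Point on the lid's bore axis midway between its two knuckles, axes as those of hinge_mouth; with the lid in place it lies at (0, 0, -65) mm of hinge_mouth, up to 4 mm off in z.
- lid_handle (a point): Middle of the bar of the lid's wire handle, a dark round bar 8 thick, 70 long, running along z of this point (axes as those of lid_hinge), its centre 28 mm above the lid plate. In the frame of lid_hinge at (-20, 115, 0) mm.
- pin: Loose steel hinge pin, 0.1 to 0.17 kg: round rod 10 thick, 142 long, last 11 a bullet nose, and a flat head 28 long x 26 wide x 10 thick. Origin on the axis at the shoulder (rod meets head); x towards the head (head 0 to 28, nose tip -142 mm), z across the flat. Balances 40 from the shoulder. Starts level on the rack, axis 50 above the bench. Home: origin at hinge_mouth.
- pin_tip (a point): Tip of the pin's nose, at x = -142 mm of the pin.
- rack: Drip rack, fixed: tray 250 x 160 x 16 high with five round steel bars (6 thick, tops 45 above the bench) along its y at x = -100, -50, 0, 50, 100 mm, gaps 44 clear, and rails along x at y = -72 and 72 mm. Origin at bench level in its centre, z up. The pin lies about along its x: head on the bar at x = 100, shoulder near x = 86 mm, up to 30 off the middle in y.
- bottle_a: Loose clear bottle, 60 in diameter, 171 high with its pointed white cap; origin under its centre. To be left alone.
- bottle_b: Second bottle, the same as bottle_a. To be left alone.
- brush: Loose scrubbing brush, 110 x 32 x 36 high, bristles down, long side along its x; origin under its centre. To be left alone.
Not all that is in view belongs to the job. Several things have the shape of the lid; the one meant has the colours described above.

How it is judged:
By the outcome, as a careful person would: the job done as asked, in the order asked, and still so for the second after the job is handed in, with the robot touching nothing.
It also fails if it takes over 62 s, if anything falls off the work surface, if the arm or the gripper's body presses on something with over 40 N, if the wrist force passes 120 N, or if a joint passes its speed limit or range.

## Working session

There is one attempt and no reset: what is moved stays moved. The work goes in short steps, Python scripts to look and compute and a tool call to move; the robot and the scene stay as the last step left them, time stands still between calls to the robot, and variables do not carry over. Pictures are saved under pics/ and viewed, and the job is handed in when it is done.

Besides the shell and the picture viewer there is one more tool, called as name(argument=value, ...) on one line, values as JSON. play_rows: Moves the arm, as the interface text tells. Its arguments: {"type":"object","properties":{"fingers":{"type":"array"},"linear":{"type":"array"},"rot":{"type":"array"}},"required":["fingers","linear","rot"]}

```bash
ls; mkdir -p pics
python3 - <<'E'
from rig import bot,capture,get_calibration
import cv2,json
for n in("scene","side","wrist"):
    c=get_calibration(n);print(n,c)
    cv2.imwrite(f"pics/{n}0.png",capture(n)[...,::-1])
print(bot.read_state())
E
```

```text
pics
scene {'vfov': 52.95912986994759, 'cx': 313.15669609294895, 'cy': 240.99226319496026, 'dist': array([-0.01430852,  0.        ,  0.        ,  0.        ,  0.        ]), 'camera_from_world': array([[ 0.8086383 ,  0.58810326,  0.01544832, -0.3127069 ],
       [ 0.47670287, -0.63962324, -0.60302279, -0.12909295],
       [-0.34475856,  0.49499158, -0.79757437,  1.38110764],
       [ 0.        ,  0.        ,  0.        ,  1.        ]])}
side {'vfov': 52.40051841460454, 'cx': 320.42270665765955, 'cy': 239.77653657714492, 'dist': array([0.03270549, 0.        , 0.        , 0.        , 0.        ]), 'camera_from_world': array([[ 0.99339187, -0.11293203,  0.02046837, -0.4062669 ],
       [-0.05981689, -0.66163984, -0.74743204,  0.11381045],
       [ 0.09795171,  0.74126856, -0.66402288,  1.32192255],
       [ 0.        ,  0.        ,  0.        ,  1.        ]])}
wrist {'vfov': 60.67277352665767, 'cx': 324.59277840687867, 'cy': 244.26176481686497, 'dist': array([-0.04386136,  0.        ,  0.        ,  0.        ,  0.        ]), 'camera_from_world': array([[ 0.99999492, -0.00258006, -0.00187
[... 292 characters left out ...]
e+01, -6.08248660e-04,
        6.76881991e+01, -1.02276205e+01]), 'qvel': array([-0.04802507, -0.10348683, -0.26774121,  0.02450495,  0.0275891 ,
        0.03190172]), 'tau': array([ 9.14956272e-04, -4.40429199e+01, -1.76841742e+01,  6.33679633e-02,
        5.52540855e-02, -1.06930895e-04]), 'position': array([6.24392541e-01, 1.27339096e-04, 1.93197006e-01]), 'tcp_rot': array([[ 3.97596011e-06,  9.99998674e-01, -1.62836646e-03],
       [ 9.99999960e-01, -3.51378016e-06,  2.83833193e-04],
       [ 2.83827095e-04, -1.62836753e-03, -9.99998634e-01]]), 'force': array([-0.12136578, -0.03171363, -0.35622932]), 'moment': array([ 0.05303152, -0.017503  ,  0.01249862]), 'opening': 0.9997687478747647}
```

View pics/scene0.png

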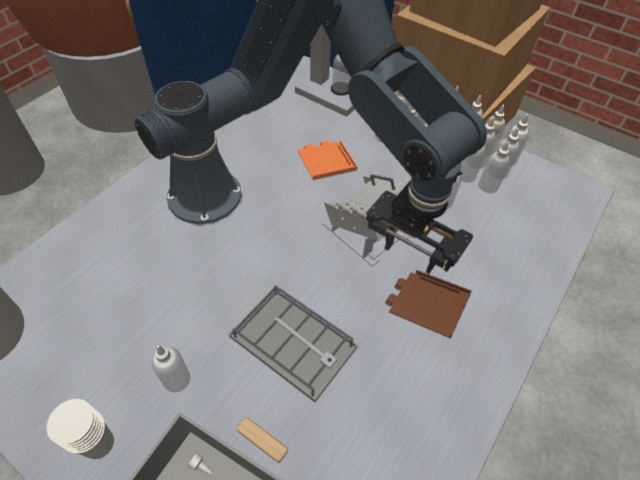

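View pics/side0.png

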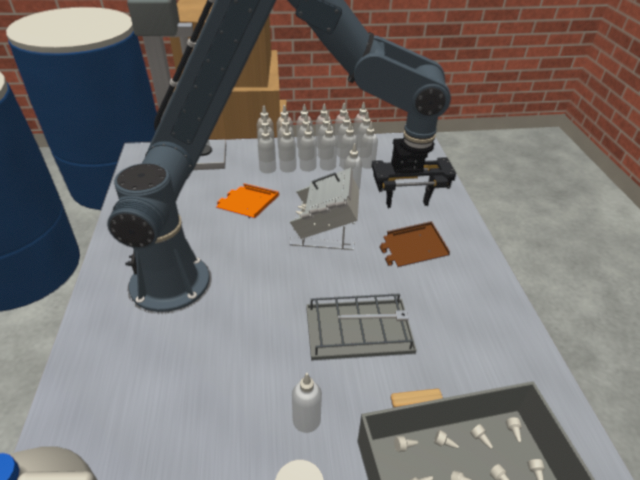

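View pics/wrist0.png

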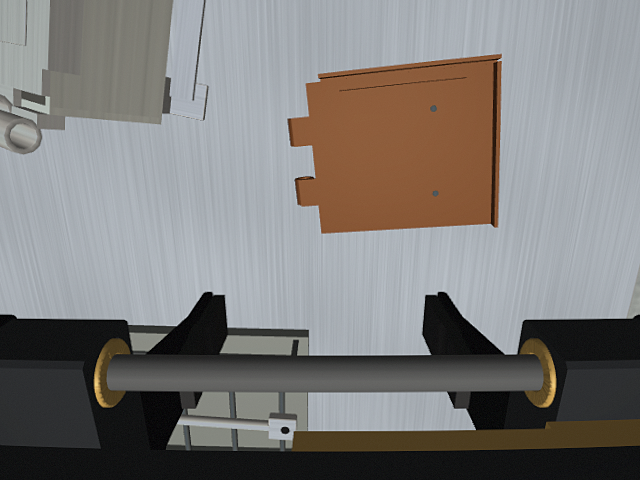

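Run:
```python
import cv2
a=cv2.imread("pics/scene0.png")[160:280,300:460]
cv2.imwrite("pics/z1.png",cv2.resize(a,None,fx=5,fy=5,interpolation=cv2.INTER_CUBIC))
a=cv2.imread("pics/side0.png")[140:260,270:430]
cv2.imwrite("pics/z2.png",cv2.resize(a,None,fx=5,fy=5,interpolation=cv2.INTER_CUBIC))
```

```text
(no output)
```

View pics/z1.png

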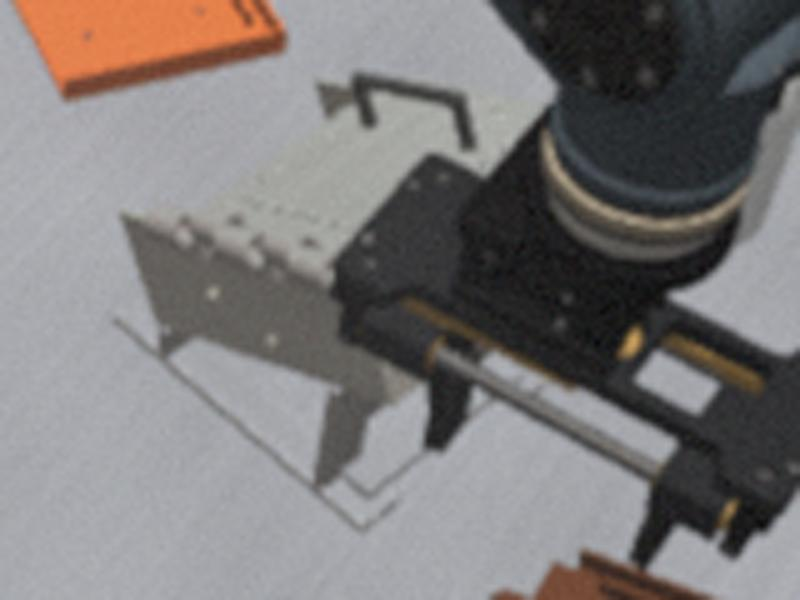

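View pics/z2.png

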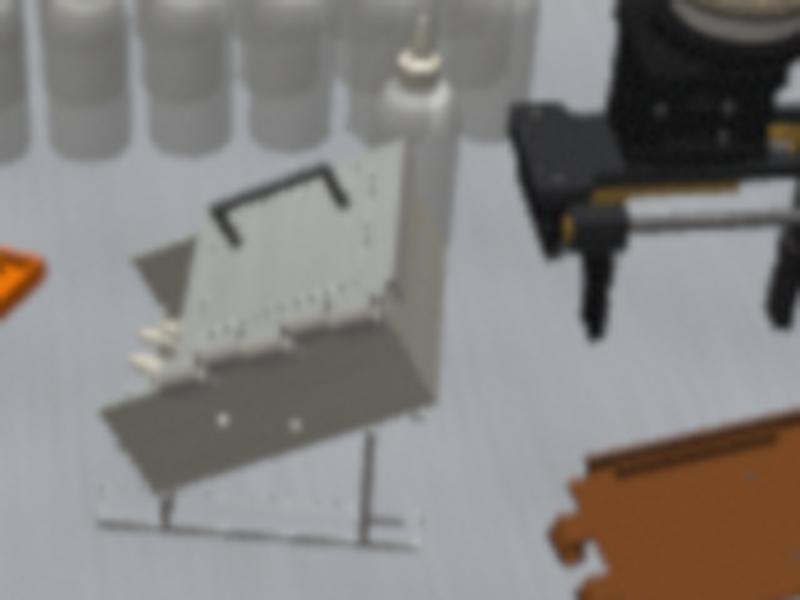

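```bash
cat > h.py <<'E'
import numpy as np,cv2
from rig import bot,capture,get_calibration
def K(c):
    f=240/np.tan(np.radians(c['vfov']/2)); return np.array([[f,0,c['cx']],[0,f,c['cy']],[0,0,1.]])
def ray(c,p):
    u=cv2.undistortPoints(np.array([[p]],float),K(c),c['dist'])[0,0]
    M=c['camera_from_world'];R=M[:3,:3];C=-R.T@M[:3,3];d=R.T@np.array([u[0],u[1],1.]);return C,d/np.linalg.norm(d)
def plane(c,p,z):
    C,d=ray(c,p);return C+d*(z-C[2])/d[2]
def tri(*cp):
    A=np.zeros((3,3));b=np.zeros(3);L=[]
    for c,p in cp:
        C,d=ray(c,p);P=np.eye(3)-np.outer(d,d);A+=P;b+=P@C;L.append((C,P))
    X=np.linalg.solve(A,b);return X,[round(1000*np.linalg.norm(P@(X-C)),1) for C,P in L]
def proj(c,X):
    M=c['camera_from_world'];r=cv2.Rodrigues(M[:3,:3])[0]
    return cv2.projectPoints(np.array([X],float),r,M[:3,3],K(c),c['dist'])[0][0,0]
E
python3 - <<'E'
import numpy as np
np.set_printoptions(precision=4,suppress=True)
from h import *
s,d,w=[get_calibration(n) for n in("scene","side","wrist")]
print("handle lo",tri((s,(371.4,175)),(d,(313,182.4))))
print("handle hi",tri((s,(393,180)),(d,(335,173.6))))
print("mouth",tri((w,(20,135)),(d,(348.4,201.6))))
print("pin tip",plane(s,(276,318),.05),plane(d,(338,317),.05))
print("pin head end",plane(s,(333,362),.05),plane(d,(409,315),.05),plane(w,(296,428),.05))
print("bottle a",plane(d,(307,425),0),plane(s,(175,388),0))
print("brush",plane(s,(262,440),.036),plane(d,(416,397),.036))
E
```

```text
handle lo (array([0.408 , 0.2194, 0.1516]), [np.float64(1.9), np.float64(1.9)])
handle hi (array([0.4714, 0.2107, 0.1825]), [np.float64(0.1), np.float64(0.1)])
mouth (array([0.4849, 0.0742, 0.1882]), [np.float64(4.8), np.float64(4.8)])
pin tip [ 0.4288 -0.2026  0.05  ] [ 0.4274 -0.2049  0.05  ]
pin head end [ 0.5929 -0.2125  0.05  ] [ 0.6003 -0.2152  0.05  ] [ 0.5949 -0.2174  0.05  ]
bottle a [ 0.3303 -0.4436  0.    ] [ 0.3408 -0.4465  0.    ]
brush [ 0.5697 -0.4238  0.036 ] [ 0.5641 -0.4236  0.036 ]
```

play_rows(fingers=[0,0,0,0,0,0,0,0,0,0,0,0,0], linear=[[0,0,-50],[0,0,-100],[20,-30,-140],[50,-70,-140],[90,-110,-140],[90,-145,-140],[90,-145,-140],[90,-145,-140],[90,-145,-140],[90,-145,-140],[90,-145,-140],[90,-145,-140],[90,-145,-140]], rot=[[0,0,8],[0,0,16],[0,0,24],[0,0,32],[0,0,40],[0,0,48],[0,0,56],[0,0,64],[0,0,72],[0,0,80],[0,0,82],[0,0,82],[0,0,82]])

```text
time_s: 1.45
position: [0.4797, 0.0901, 0.3338]
tcp_rot: [[0.99, 0.14, -0.001], [0.14, -0.99, 0.0], [-0.001, -0.0, -1.0]]
force: [-0.5, 0.2, 0.2]
opening: 0.998
```

Run:
```python
from h import *
import pickle
c={}
for n in("scene","side","wrist"):
    c[n]=get_calibration(n)
    cv2.imwrite(f"pics/{n}1.png",capture(n)[...,::-1])
pickle.dump(c,open("c1.pkl","wb"))
s=bot.read_state();print(s['time_s'],s['position'],s['tcp_rot'],s['joint_positions'])
a=cv2.imread("pics/scene1.png")[160:280,300:460]
cv2.imwrite("pics/z1.png",cv2.resize(a,None,fx=5,fy=5,interpolation=cv2.INTER_CUBIC))
a=cv2.imread("pics/side1.png")[140:260,270:430]
cv2.imwrite("pics/z2.png",cv2.resize(a,None,fx=5,fy=5,interpolation=cv2.INTER_CUBIC))
```

```text
1.6 [0.47989728 0.09004286 0.33386097] [[ 9.90205153e-01  1.39619851e-01 -2.29141898e-04]
 [ 1.39619862e-01 -9.90205177e-01  3.53424743e-05]
 [-2.21962983e-04 -6.69890605e-05 -9.99999973e-01]] [-2.51427256e+00  1.09068311e+01  8.96064520e+01  1.47172953e-03
  7.94999219e+01  7.94596094e+01]
```

View pics/wrist1.png

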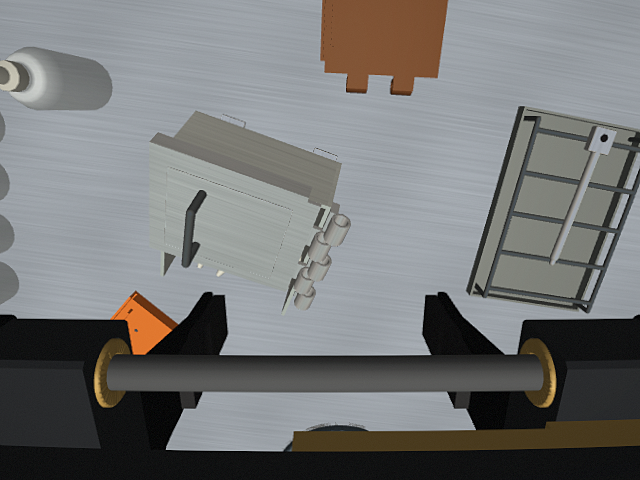

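View pics/z1.png

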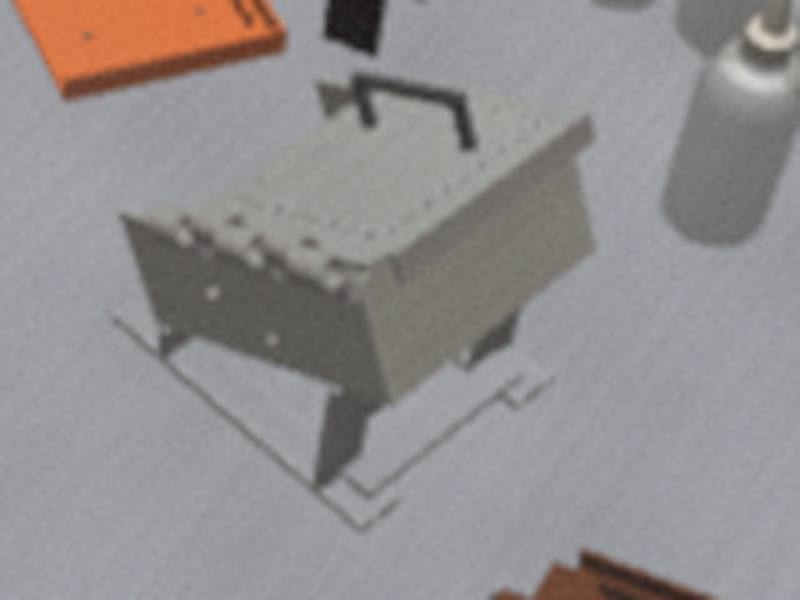

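View pics/z2.png

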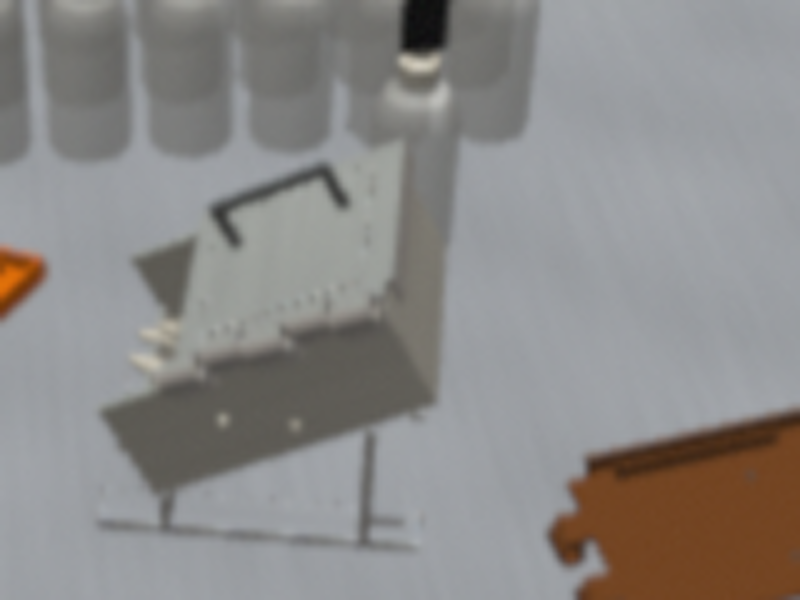

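Run:
```python
import cv2
a=cv2.imread("pics/wrist1.png")
cv2.imwrite("pics/z3.png",cv2.resize(a[180:320,260:380],None,fx=5,fy=5,interpolation=cv2.INTER_CUBIC)[:600])
cv2.imwrite("pics/z4.png",cv2.resize(a[180:290,150:270],None,fx=5,fy=5,interpolation=cv2.INTER_CUBIC)[:600])
cv2.imwrite("pics/z5.png",cv2.resize(a[100:280,520:640],None,fx=3.3,fy=3.3,interpolation=cv2.INTER_CUBIC)[:600])
```

```text
(no output)
```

View pics/z3.png

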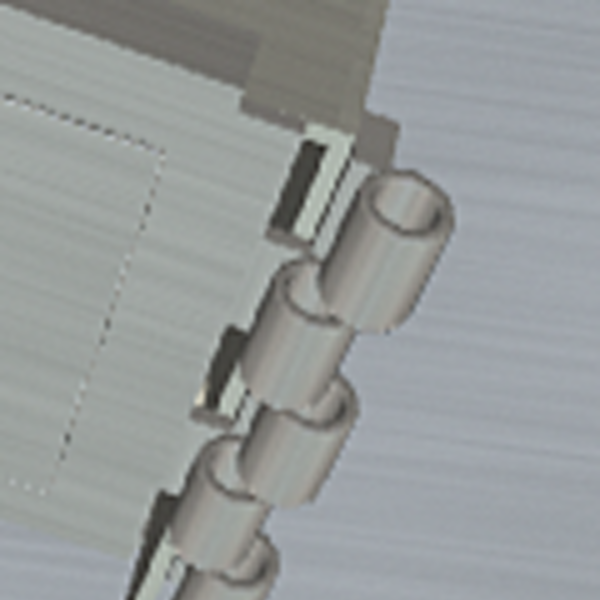

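View pics/z4.png

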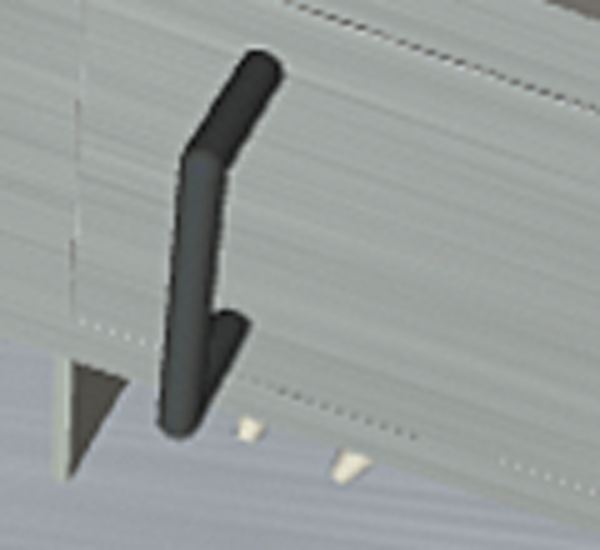

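View pics/z5.png

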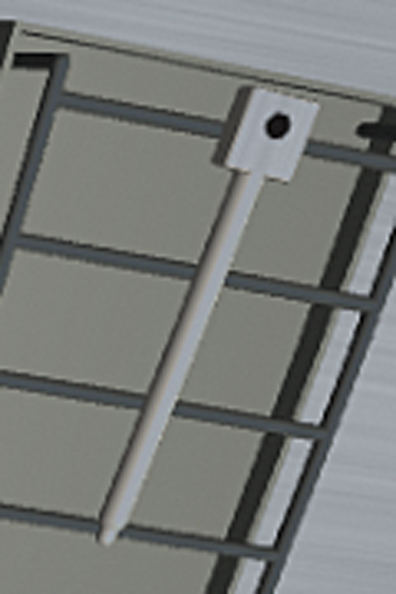

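```bash
python3 - <<'E'
import cv2
a=cv2.imread("pics/wrist0.png")
cv2.imwrite("pics/z6.png",cv2.resize(a[80:180,0:120],None,fx=5,fy=5,interpolation=cv2.INTER_CUBIC)[:600])
E
python3 - <<'E'
from h import *
import pickle
np.set_printoptions(precision=4,suppress=True)
c=pickle.load(open("c1.pkl","rb"));w,s,d=c['wrist'],c['scene'],c['side']
print("mouth",plane(w,(341.6,221),.185))
hi=plane(w,(190.6,211),.1886);lo=plane(w,(186,264),.1557);print("handle",hi,lo,(hi+lo)/2,np.degrees(np.arctan2(*(hi-lo)[1::-1])))
print(tri((w,(190.6,212)),(s,(393,180)),(d,(335,173.6))),tri((w,(186,263)),(s,(371.4,175)),(d,(313,182.4))))
# bin lower third knuckle top bores
print(plane(w,(260+327/5,180+408/5),.185-.053*np.sin(np.radians(28))))
print(plane(w,(260+250/5,180+572/5),.185-.106*np.sin(np.radians(28))))
print("lid kn",plane(w,(260+314/5,180+292/5),.185-.0265*np.sin(np.radians(28))),plane(w,(260+232/5,180+470/5),.185-.0795*np.sin(np.radians(28))))
# pin
o=lambda x,y:(520+x/3.3,100+y/3.3)
print("pin tip",plane(w,o(106,541),.05),"shoulder",plane(w,o(252,172),.05),"headend",plane(w,o(284,90),.055),"headcor",plane(w,o(248,87),.055),plane(w,o(320,102),.055),plane(w,o(290,180),.055))
E
```

```text
mouth [0.4786 0.0754 0.185 ]
handle [0.4707 0.2031 0.1886] [0.4083 0.2155 0.1557] [0.4395 0.2093 0.1721] -11.223844273555121
(array([0.471 , 0.2046, 0.1873]), [np.float64(1.9), np.float64(2.7), np.float64(0.9)]) (array([0.4083, 0.2169, 0.1535]), [np.float64(0.6), np.float64(2.3), np.float64(1.8)])
[0.4309 0.0827 0.1601]
[0.3837 0.0923 0.1352]
lid kn [0.4571 0.0887 0.1726] [0.4109 0.0989 0.1477]
pin tip [ 0.4264 -0.2048  0.05  ] shoulder [ 0.5671 -0.2153  0.05  ] headend [ 0.5954 -0.2142  0.055 ] headcor [ 0.5944 -0.2013  0.055 ] [ 0.5936 -0.2283  0.055 ] [ 0.5665 -0.2265  0.055 ]
```

View pics/z6.png

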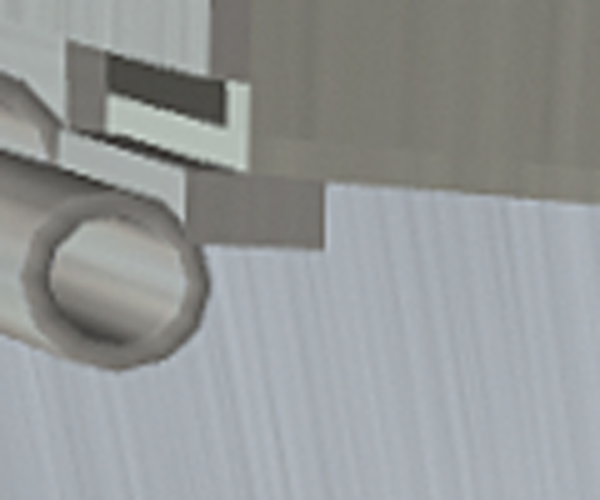

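play_rows(fingers=[0,0,0,0,0,0,0,0,0], linear=[[-8,-45,10],[-16,-85,30],[-23.4,-124,50],[-23.4,-124,90],[-23.4,-124,130],[-23.4,-124,155],[-23.4,-124,177],[-23.4,-124,177],[-23.4,-124,177]], rot=[[0,0,7],[0,0,14],[0,0,18.7],[0,0,18.7],[0,0,18.7],[0,0,18.7],[0,0,18.7],[0,0,18.7],[0,0,18.7]])

```text
time_s: 2.5
position: [0.4398, 0.2096, 0.1571]
tcp_rot: [[0.983, -0.186, -0.0], [-0.186, -0.983, -0.0], [-0.0, 0.0, -1.0]]
force: [-0.1, -0.6, 0.9]
opening: 0.998
```

Run:
```python
from h import *
cv2.imwrite("pics/wrist2.png",capture("wrist")[...,::-1])
```

```text
(no output)
```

View pics/wrist2.png

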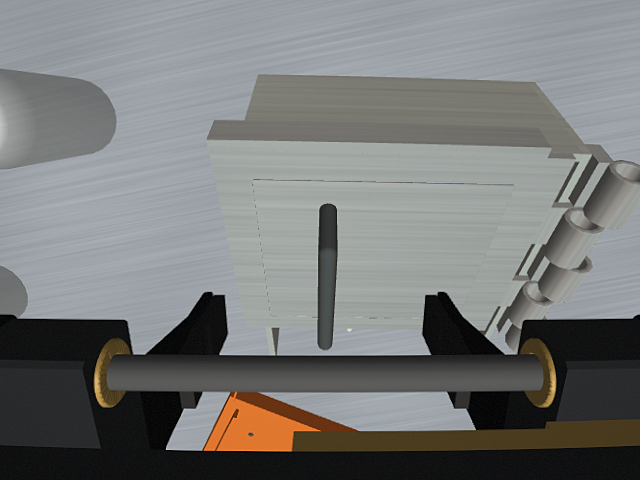

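play_rows(fingers=[255,255,255,255,255,255,255,255], linear=[[0,0,0],[0,0,0],[0,0,0],[0,0,0],[0,0,0],[0,0,0],[0,0,0],[0,0,0]], rot=[[0,0,0],[0,0,0],[0,0,0],[0,0,0],[0,0,0],[0,0,0],[0,0,0],[0,0,0]])

```text
time_s: 3.35
position: [0.4395, 0.2096, 0.1569]
tcp_rot: [[0.983, -0.186, -0.0], [-0.186, -0.983, -0.0], [-0.0, 0.0, -1.0]]
force: [0.5, 0.5, -0.2]
opening: 0.358
```

play_rows(fingers=[255,255,255,255,255,255], linear=[[0,1,0],[0,2,0],[0,3,0],[0,4,0],[0,5,0],[0,5,0]], rot=[[0,0,0],[0,0,0],[0,0,0],[0,0,0],[0,0,0],[0,0,0]])

```text
time_s: 3.95
position: [0.4386, 0.2045, 0.157]
tcp_rot: [[0.983, -0.186, -0.0], [-0.186, -0.983, -0.0], [-0.0, 0.0, -1.0]]
force: [-0.4, 1.3, 0.4]
opening: 0.005
```

Run:
```python
from h import *
print(bot.read_state()['opening'])
cv2.imwrite("pics/wrist3.png",capture("wrist")[...,::-1])
a=capture("side")[140:260,270:430,::-1]
cv2.imwrite("pics/z7.png",cv2.resize(a,None,fx=5,fy=5,interpolation=cv2.INTER_CUBIC))
```

```text
0.004764739775483484
```

View pics/wrist3.png

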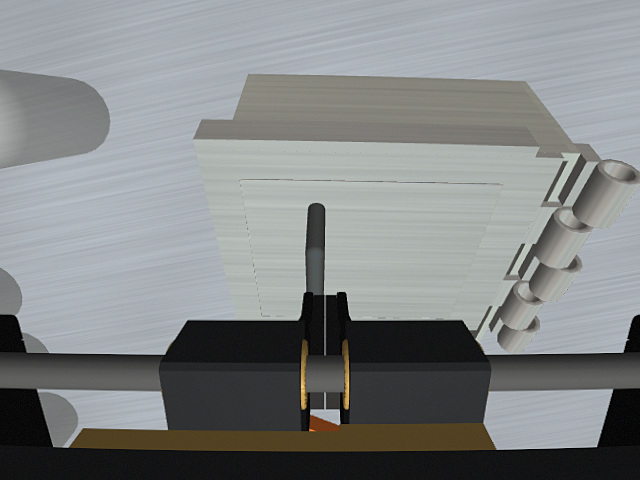

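View pics/z7.png

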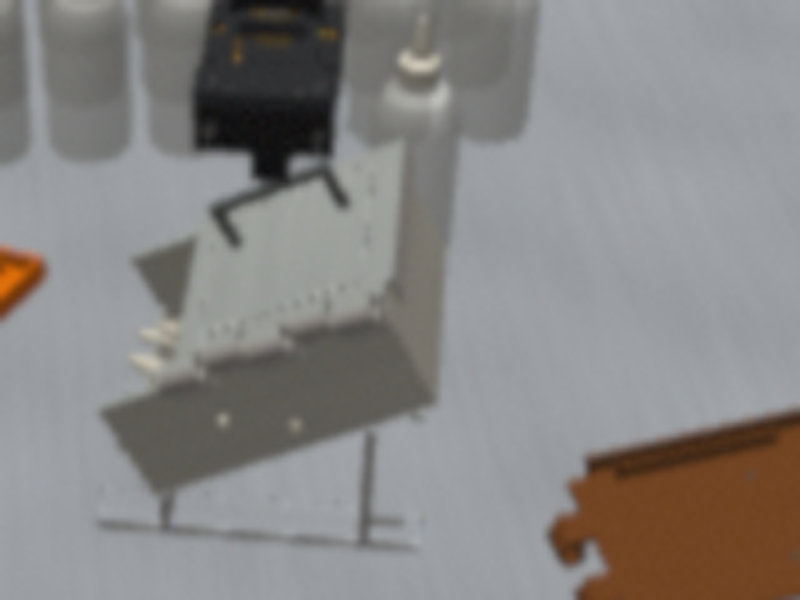

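Run:
```python
from h import *
P=np.array([.4386,.2045,.157])
for n in("side","scene","wrist"):
    c=get_calibration(n)
    for dz in (0,.015,.03,.07): print(n,dz,proj(c,P+[0,0,dz]))
c=get_calibration("side");print([((proj(c,P+[0,0,dz])-[270,140])*5).round() for dz in (0,.015,.03,.07)])
c=get_calibration("scene");cv2.imwrite("pics/z8.png",cv2.resize(capture("scene")[120:240,320:480,::-1],None,fx=5,fy=5,interpolation=cv2.INTER_CUBIC))
print([((proj(c,P+[0,0,dz])-[320,120])*5).round() for dz in (0,.015,.03,.07)])
```

```text
side 0 [323.72374925 182.7382182 ]
side 0.015 [323.85427578 178.42741137]
side 0.03 [323.98670707 174.0539675 ]
side 0.07 [324.34950933 162.07408654]
scene 0 [378.90997972 182.89265786]
scene 0.015 [379.65981086 178.66445281]
scene 0.03 [380.42460482 174.3511388 ]
scene 0.07 [382.54066019 162.41305267]
wrist 0 [325.29470039 288.72331078]
wrist 0.015 [325.31971392 301.6977813 ]
wrist 0.03 [325.34860332 316.71806368]
wrist 0.07 [325.45305227 371.34890722]
[array([269., 214.]), array([269., 192.]), array([270., 170.]), array([272., 110.])]
[array([295., 314.]), array([298., 293.]), array([302., 272.]), array([313., 212.])]
```

View pics/z8.png

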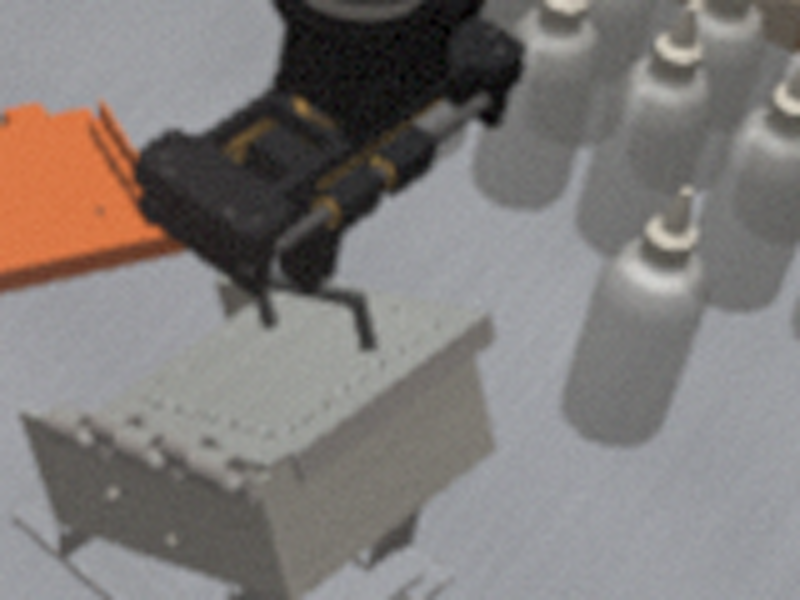

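Run:
```python
from h import *
a=cv2.imread("pics/wrist3.png")[180:440,150:500]
cv2.imwrite("pics/z9.png",cv2.resize(a,None,fx=2.25,fy=2.25,interpolation=cv2.INTER_CUBIC))
P=np.array([.4386,.2045,.157]);c=get_calibration("wrist");R=bot.read_state()['tcp_rot']
for b in (0,.02,.03,.019+.051): 
  for ax in (-.0095,.0095): print(b,ax,proj(c,P+R@[ax,0,-b]))
```

```text
0 -0.0095 [325.39011946 305.664282  ]
0 0.0095 [325.31670188 271.29281014]
0.02 -0.0095 [325.43406692 324.77433714]
0.02 0.0095 [325.35487198 287.53973091]
0.03 -0.0095 [325.45937724 335.80542936]
0.03 0.0095 [325.37698449 296.96965373]
0.06999999999999999 -0.0095 [325.5925046  394.13959408]
0.06999999999999999 0.0095 [325.49494179 347.49844823]
```

View pics/z9.png

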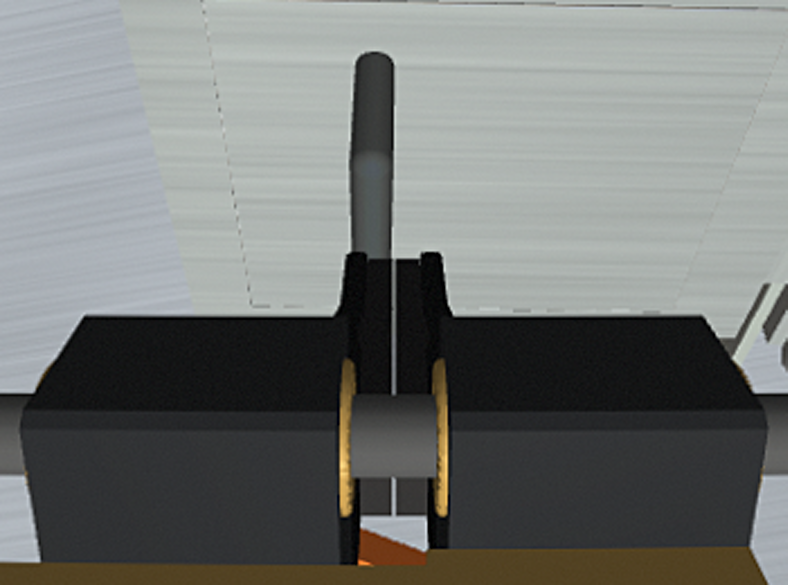

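play_rows(fingers=[255,255], linear=[[0,0,-40],[0,0,-50]], rot=[[0,0,0],[0,0,0]])

```text
time_s: 4.3
position: [0.4407, 0.2052, 0.2096]
tcp_rot: [[0.983, -0.186, 0.005], [-0.186, -0.983, 0.001], [0.005, -0.002, -1.0]]
force: [0.7, 0.8, 0.1]
opening: 0.005
```

Run:
```python
from h import *
s=bot.read_state();P=s['position'];print(P)
for n,(y0,x0) in {"scene":(120,320),"side":(100,260)}.items():
    a=capture(n)[...,::-1]
    b=cv2.resize(a[y0:y0+80,x0:x0+110],None,fx=7,fy=7,interpolation=cv2.INTER_CUBIC)
    c=get_calibration(n);q=(proj(c,P)-[x0,y0])*7;print(n,proj(c,P),q)
    cv2.circle(b,tuple(int(v) for v in q),5,(0,0,255),2);cv2.imwrite(f"pics/t_{n}.png",b)
```

```text
[0.4407382 0.2051958 0.2095817]
scene [382.51269154 167.90479606] [437.58884076 335.33357245]
side [324.91230468 167.17810614] [454.38613273 470.246743  ]
```

View pics/t_scene.png

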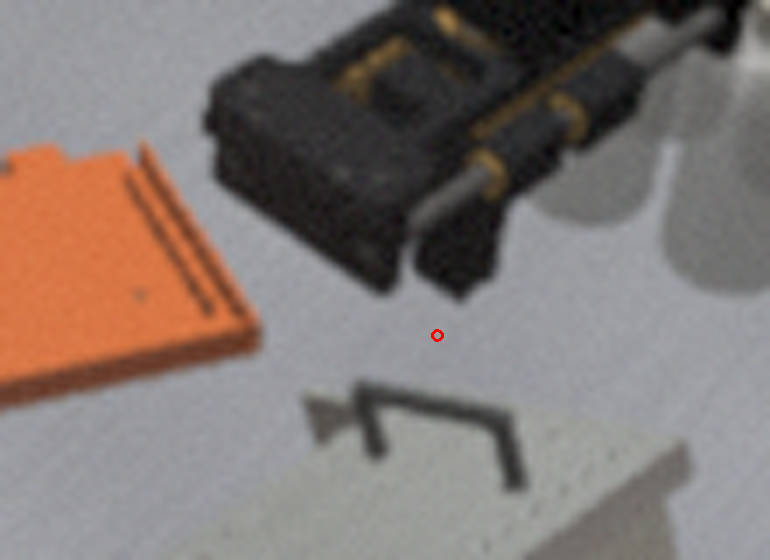

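View pics/t_side.png

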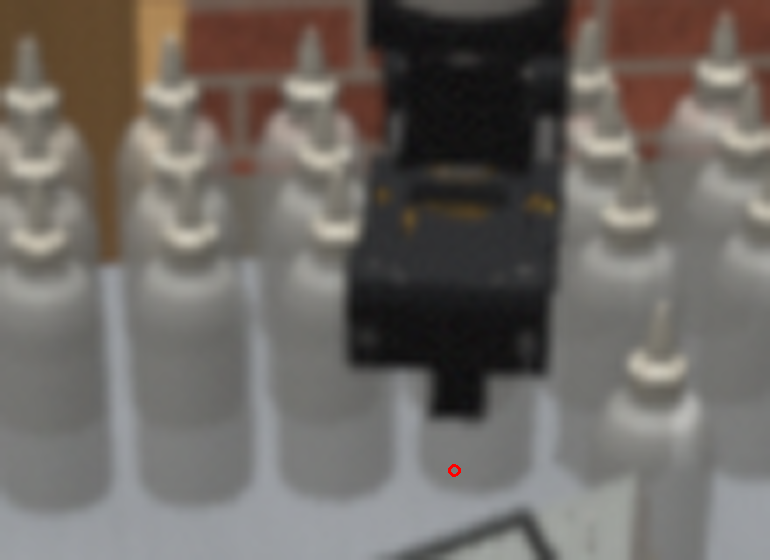

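Run:
```python
from h import *
np.set_printoptions(precision=4,suppress=True)
s=bot.read_state();P=s['position'];R=s['tcp_rot']
w=get_calibration("wrist");d=get_calibration("side");sc=get_calibration("scene")
# same relative geometry in wrist
pw=(345.6,292.4)
X,r=tri((w,pw),(d,(260+485/7,100+417/7)));print(X,r,"tool",R.T@(X-P))
# scene: bottom corner of finger at (460,298)
X,r=tri((w,pw),(sc,(320+462/7,120+300/7)));print(X,r,"tool",R.T@(X-P))
X,r=tri((d,(260+485/7,100+417/7)),(sc,(320+462/7,120+300/7)));print(X,r,"tool",R.T@(X-P))
M=w['camera_from_world'];C=-M[:3,:3].T@M[:3,3];print("cam in tool",R.T@(C-P))
```

```text
[0.4508 0.1941 0.2411] [np.float64(0.0), np.float64(0.0)] tool [ 0.0126  0.0087 -0.0324]
[0.4517 0.1941 0.2416] [np.float64(0.6), np.float64(0.6)] tool [ 0.0135  0.0086 -0.0329]
[0.4512 0.1962 0.2395] [np.float64(0.3), np.float64(0.3)] tool [ 0.0126  0.0066 -0.0309]
cam in tool [ 0.0851  0.0001 -0.1911]
```

play_rows(fingers=[130,130,130,130,130,130,130,130,130], linear=[[0,-4.5,0],[0,-4.5,0],[0,-4.5,0],[0,-4.5,0],[0,-4.5,0],[0,-4.5,0],[0,-4.5,30],[0,-4.5,55],[0,-4.5,55]], rot=[[0,0,0],[0,0,0],[0,0,0],[0,0,0],[0,0,0],[0,0,0],[0,0,0],[0,0,0],[0,0,0]])

```text
time_s: 5.3
position: [0.4368, 0.2084, 0.1494]
tcp_rot: [[0.983, -0.186, -0.007], [-0.186, -0.983, -0.002], [-0.007, 0.003, -1.0]]
force: [-0.2, -0.2, -0.1]
opening: 0.492
```

play_rows(fingers=[130,130,130,130], linear=[[0,0,8],[0,0,15],[0,0,20],[0,0,20]], rot=[[0,0,0],[0,0,0],[0,0,0],[0,0,0]])

```text
time_s: 5.7
position: [0.4393, 0.209, 0.1318]
tcp_rot: [[0.983, -0.186, -0.0], [-0.186, -0.983, -0.0], [-0.0, 0.0, -1.0]]
force: [0.5, -0.3, 0.3]
opening: 0.487
```

Run:
```python
from h import *
s=bot.read_state();P=s['position'];print(P,s['force'])
cv2.imwrite("pics/wrist4.png",capture("wrist")[180:440,150:500,::-1])
a=capture("side")[...,::-1]
cv2.imwrite("pics/z10.png",cv2.resize(a[140:240,270:400],None,fx=6,fy=6,interpolation=cv2.INTER_CUBIC))
```

```text
[0.43932159 0.20904591 0.1317697 ] [ 0.5232555  -0.29172623  0.25213531]
```

View pics/wrist4.png

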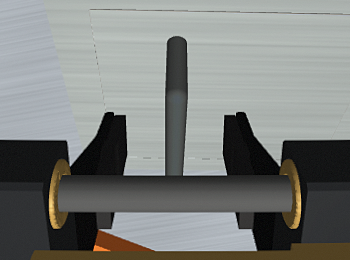

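View pics/z10.png

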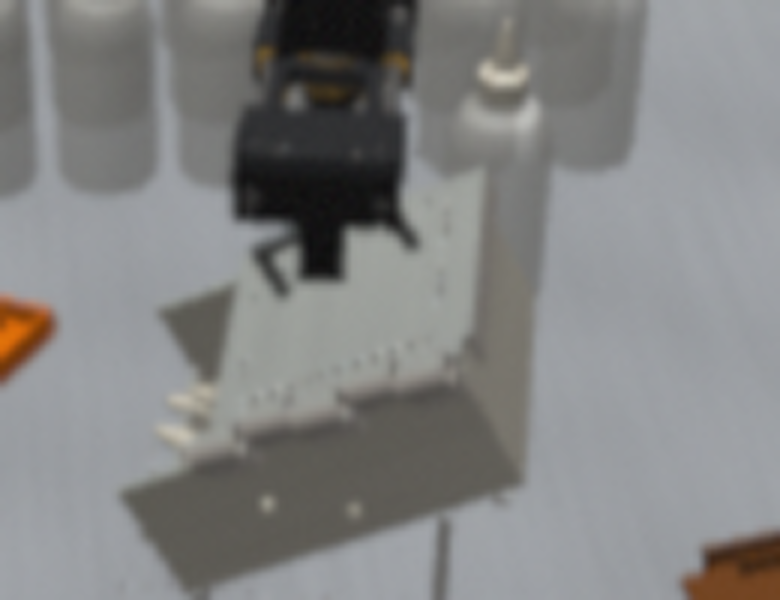

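play_rows(fingers=[130,255,255,255,255,255,255,255], linear=[[0,0,6],[0,0,7],[0,0,7],[0,0,7],[0,0,7],[0,0,7],[0,0,7],[0,0,7]], rot=[[0,0,0],[0,0,0],[0,0,0],[0,0,0],[0,0,0],[0,0,0],[0,0,0],[0,0,0]])

```text
time_s: 6.6
position: [0.4394, 0.2091, 0.125]
tcp_rot: [[0.983, -0.186, -0.0], [-0.186, -0.983, 0.0], [-0.0, -0.0, -1.0]]
force: [-1.2, -0.5, 0.2]
opening: 0.081
```

play_rows(fingers=[255,255,255,255,255,255], linear=[[0,1,0],[0,2,0],[0,3.5,0],[0,5,0],[0,6,0],[0,6,0]], rot=[[0,0,0],[0,0,0],[0,0,0],[0,0,0],[0,0,0],[0,0,0]])

```text
time_s: 7.2
position: [0.4379, 0.203, 0.1249]
tcp_rot: [[0.983, -0.186, -0.001], [-0.186, -0.983, -0.0], [-0.001, 0.0, -1.0]]
force: [-1.6, 1.9, -1.2]
opening: 0.078
```

play_rows(fingers=[255,255,255], linear=[[0,1,0],[0,2,0],[0,2,0]], rot=[[0,0,0],[0,0,0],[0,0,0]])

```text
time_s: 7.5
position: [0.4379, 0.2017, 0.125]
tcp_rot: [[0.983, -0.186, -0.0], [-0.186, -0.983, 0.001], [-0.0, -0.001, -1.0]]
force: [-1.4, 4.0, -0.2]
opening: 0.075
```

play_rows(fingers=[255,255], linear=[[0,1,0],[0,1,0]], rot=[[0,0,0],[0,0,0]])

```text
time_s: 7.7
position: [0.4379, 0.2015, 0.125]
tcp_rot: [[0.982, -0.187, 0.0], [-0.187, -0.982, 0.003], [-0.0, -0.003, -1.0]]
force: [-1.7, 7.5, -2.3]
opening: 0.077
```

play_rows(fingers=[255,255], linear=[[0,1,0],[0,1,0]], rot=[[0,0,0],[0,0,0]])

```text
time_s: 7.9
position: [0.4378, 0.2014, 0.125]
tcp_rot: [[0.982, -0.188, 0.001], [-0.188, -0.982, 0.004], [0.0, -0.004, -1.0]]
force: [-1.6, 11.2, -1.9]
opening: 0.077
```

Run:
```python
from h import *
s=bot.read_state();print(s['position'],s['force'])
cv2.imwrite("pics/wrist5.png",capture("wrist")[...,::-1])
```

```text
[0.43779497 0.20141851 0.12498004] [-1.60635157 11.19323485 -1.85069399]
```

View pics/wrist5.png

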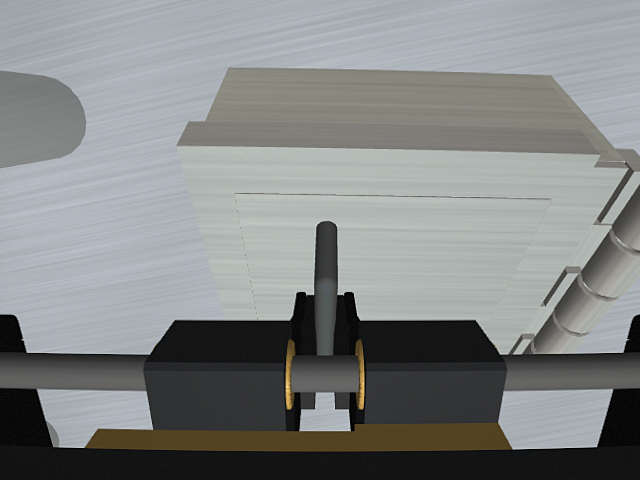

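play_rows(fingers=[255,200,170,150,130,130,130,130], linear=[[0,-1.6,0],[0,-1.6,0],[0,-1.6,0],[0,-1.6,0],[0,-1.6,0],[0,-1.6,-30],[0,-1.6,-80],[0,-1.6,-130]], rot=[[0,0,0],[0,0,0],[0,0,0],[0,0,0],[0,0,0],[0,0,0],[0,0,0],[0,0,0]])

```text
time_s: 8.75
position: [0.4373, 0.2002, 0.2559]
tcp_rot: [[0.983, -0.186, -0.002], [-0.186, -0.983, -0.001], [-0.002, 0.001, -1.0]]
force: [1.6, 0.2, -0.4]
opening: 0.484
```

Run:
```python
from h import *
import pickle
s=bot.read_state();print(s['time_s'],s['position'],s['force'],s['opening'],s['tcp_rot'])
c=get_calibration("wrist");pickle.dump(c,open("c6.pkl","wb"));a=capture("wrist")[...,::-1]
cv2.imwrite("pics/wrist6.png",a)
```

```text
8.75 [0.43729941 0.20020731 0.25588241] [ 1.62268972  0.15283564 -0.35377953] 0.48411459947704055 [[ 0.98254883 -0.18599294 -0.00210233]
 [-0.18599535 -0.9825501  -0.00101693]
 [-0.0018765   0.00139021 -0.99999727]]
```

View pics/wrist6.png

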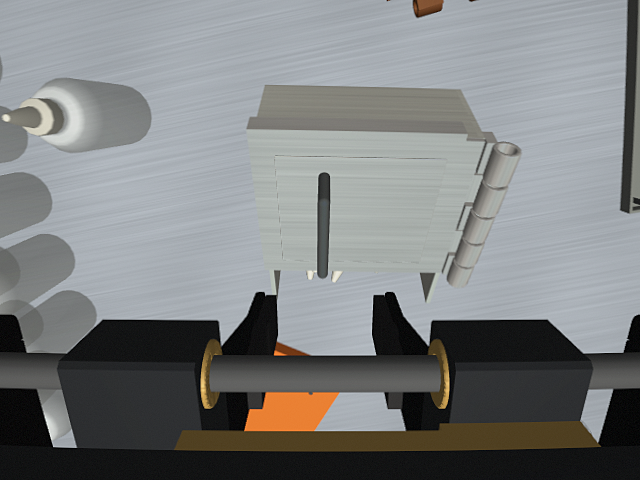

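Run:
```python
from h import *
a=cv2.imread("pics/wrist6.png")
cv2.imwrite("pics/z11.png",cv2.resize(a[130:300,430:540],None,fx=3.5,fy=3.5,interpolation=cv2.INTER_CUBIC))
```

```text
(no output)
```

View pics/z11.png

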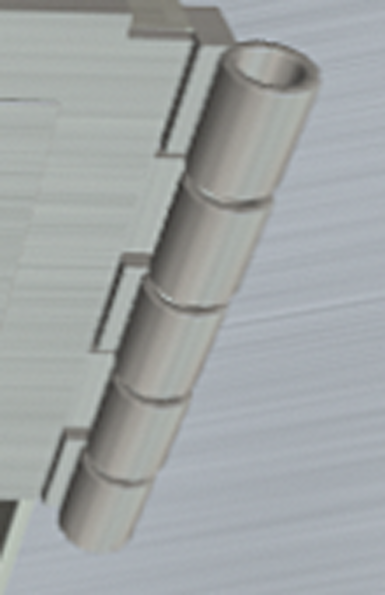

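Run:
```python
from h import *
import pickle
np.set_printoptions(precision=4,suppress=True)
w1=pickle.load(open("c1.pkl","rb"));w6=pickle.load(open("c6.pkl","rb"))
pm=(430+271/3.5,130+65/3.5)
print(plane(w6,pm,.185), plane(w1['wrist'],(341.6,221),.185))
print(tri((w6,pm),(w1['wrist'],(341.6,221))))
print(tri((w6,pm),(w1['wrist'],(341.6,221)),(w1['side'],(348.4,201.6)),(w1['scene'],(300+352/5,160+285/5))))
m=plane(w6,pm,.185)
# axis direction: silhouette midpoints: left/right edges at several rows across
S=[((222,70),(318,82)),((187,175),(272,200)),((148,275),(226,305)),((115,375),(190,402)),((85,455),(157,482))]
zs=[0,-.0253,-.0518,-.0783,-.1047]
pts=[]
for (l,r),z in zip(S,zs):
    p=(430+(l[0]+r[0])/7,130+(l[1]+r[1])/7)
    X=plane(w6,p,.185+z*np.sin(np.radians(28)));pts.append(X);print(X)
pts=np.array(pts);k=np.polyfit(pts[:,0],pts[:,1],1);print("yaw",np.degrees(np.arctan(k[0])), k)
# box rear top edge / lid upper edge: yaw
a=plane(w6,(248,130),.19);b=plane(w6,(480,137),.19);v=b-a;print("rear edge yaw",np.degrees(np.arctan2(v[1],v[0]))+90)
```

```text
[0.4786 0.075  0.185 ] [0.4786 0.0754 0.185 ]
(array([0.4788, 0.0755, 0.186 ]), [np.float64(0.0), np.float64(0.0)])
(array([0.4841, 0.0752, 0.185 ]), [np.float64(5.4), np.float64(5.4), np.float64(4.9), np.float64(6.1)])
[0.4767 0.0753 0.185 ]
[0.4548 0.0795 0.1731]
[0.4321 0.0848 0.1607]
[0.4074 0.0896 0.1482]
[0.3845 0.0945 0.1358]
yaw -11.798828806118433 [-0.2089  0.1748]
rear edge yaw -12.415937173380641
```

play_rows(fingers=[130,130,130,130,130,130,130,130,130,130,130], linear=[[21,42,0],[42,84,0],[63,126,0],[84,168,10],[105,210,40],[126,252,70],[147,294,100],[168,336,130],[194,385,150],[194,385,160],[194,385,160]], rot=[[0,0,0],[0,0,0],[0,0,-2],[0,0,-4],[0,0,-6.4],[0,0,-6.4],[0,0,-6.4],[0,0,-6.4],[0,0,-6.4],[0,0,-6.4],[0,0,-6.4]])

```text
time_s: 9.9
position: [0.5566, -0.2176, 0.0915]
tcp_rot: [[0.997, -0.079, -0.002], [-0.079, -0.997, 0.0], [-0.002, 0.0, -1.0]]
force: [-1.1, 0.9, -0.6]
opening: 0.493
```

Run:
```python
from h import *
import pickle
s=bot.read_state();print(s['time_s'],s['position'],s['force'],s['opening'],s['tcp_rot'],s['joint_positions'])
c=get_calibration("wrist");pickle.dump(c,open("c7.pkl","wb"));a=capture("wrist")[...,::-1]
cv2.imwrite("pics/wrist7.png",a)
```

```text
9.9 [ 0.55661091 -0.2176266   0.09153852] [-1.10050174  0.91635609 -0.57471338] 0.49256038001985125 [[ 9.96844211e-01 -7.93443857e-02 -2.46744810e-03]
 [-7.93443907e-02 -9.96847259e-01  9.60288592e-05]
 [-2.46728823e-03  1.00052354e-04 -9.99996951e-01]] [-3.20184518e+01  3.56850721e+01  9.11602646e+01 -8.76943244e-02
  5.32774809e+01  6.25849486e+01]
```

View pics/wrist7.png

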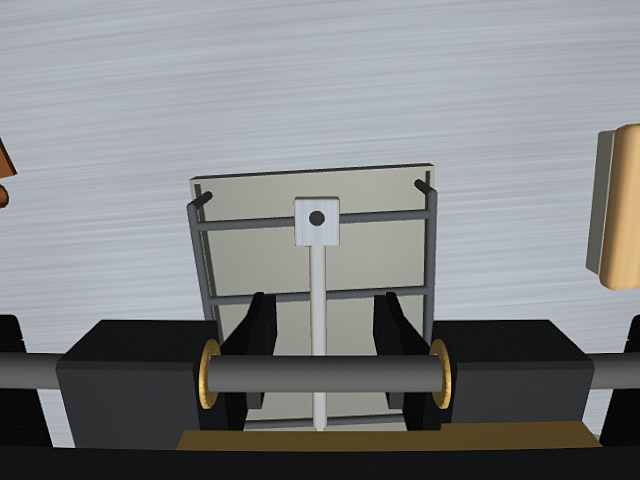

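Run:
```python
from h import *
import pickle
np.set_printoptions(precision=4,suppress=True)
c=pickle.load(open("c7.pkl","rb"))
a=cv2.imread("pics/wrist7.png")
cv2.imwrite("pics/z12.png",cv2.resize(a[180:440,250:390],None,fx=3,fy=3,interpolation=cv2.INTER_CUBIC)[:600])
for r in (255,270,285,310,330,345):
    row=a[r,290:350].max(axis=1).astype(int); ix=np.where(row>205)[0]+290; print(r,ix.min() if len(ix) else None,ix.max() if len(ix) else None)
sh=plane(c,(317.5,246),.05);p2=plane(c,(318.5,345),.05);he=plane(c,(317,197),.055)
print(sh,p2,he,np.degrees(np.arctan2(*(sh-p2)[1::-1])))
```

```text
255 None None
270 None None
285 None None
310 None None
330 None None
345 None None
[ 0.5661 -0.2139  0.05  ] [ 0.4986 -0.2087  0.05  ] [ 0.5966 -0.2164  0.055 ] -4.467266489496125
```

View pics/z12.png

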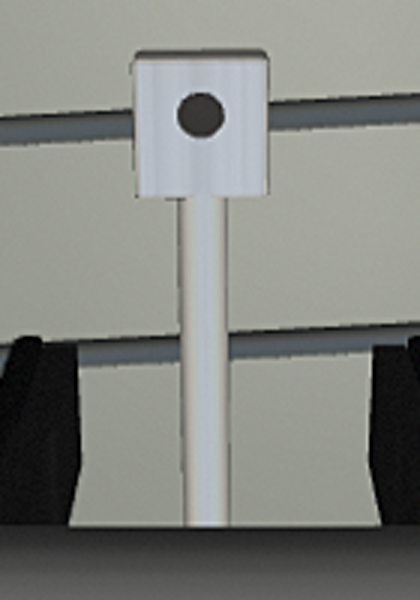

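play_rows(fingers=[130,130,130], linear=[[0,0,20],[0,0,20],[0,0,20]], rot=[[0,0,0],[0,0,0],[0,0,0]])

```text
time_s: 10.25
position: [0.5567, -0.2123, 0.0755]
tcp_rot: [[0.997, -0.074, -0.001], [-0.074, -0.997, 0.0], [-0.001, -0.0, -1.0]]
force: [0.2, 0.6, 0.3]
opening: 0.489
```

play_rows(fingers=[130,130,130,255,255,255,255,255,255,255], linear=[[-1.5,1,30],[-1.5,1,55],[-1.5,1,71],[-1.5,1,71],[-1.5,1,71],[-1.5,1,71],[-1.5,1,71],[-1.5,1,71],[-1.5,1,71],[-1.5,1,71]], rot=[[0,0,0],[0,0,0],[0,0,0],[0,0,0],[0,0,0],[0,0,0],[0,0,0],[0,0,0],[0,0,0],[0,0,0]])

```text
time_s: 11.25
position: [0.556, -0.2146, 0.0049]
tcp_rot: [[0.997, -0.075, 0.001], [-0.075, -0.997, -0.001], [0.001, 0.0, -1.0]]
force: [-1.3, 0.0, 5.2]
opening: 0.101
```

Run:
```python
from h import *
s=bot.read_state();print(s['time_s'],s['position'],s['force'],s['opening'])
a=capture("wrist")[...,::-1]
cv2.imwrite("pics/wrist8.png",a)
```

```text
11.25 [ 0.55602176 -0.21462573  0.00486651] [-1.27507541  0.04371517  5.20315794] 0.10105536305983408
```

View pics/wrist8.png

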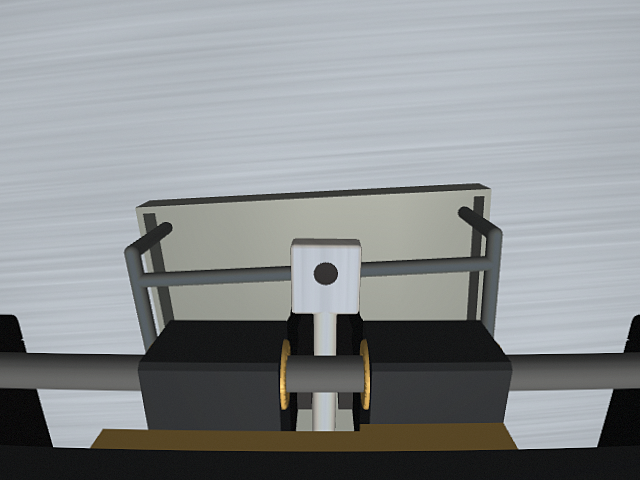

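play_rows(fingers=[255,255,255,255,255,255], linear=[[0,0,-15],[0,0,-50],[0,0,-100],[0,0,-150],[0,0,-170],[0,0,-170]], rot=[[0,0,0],[0,0,0],[0,0,0],[0,0,0],[0,0,0],[0,0,0]])

```text
time_s: 11.9
position: [0.5578, -0.2158, 0.1785]
tcp_rot: [[0.997, -0.075, 0.008], [-0.075, -0.997, -0.005], [0.008, 0.004, -1.0]]
force: [0.1, -1.1, -1.1]
opening: 0.104
```

Run:
```python
from h import *
import pickle
s=bot.read_state();print(s['time_s'],s['position'],s['force'],s['opening'])
c={}
for n in("wrist","side","scene"):
    c[n]=get_calibration(n)
    if n=="wrist": c['s']=bot.read_state()
    a=capture(n)[...,::-1];cv2.imwrite(f"pics/{n}9.png",a)
    if n!="wrist":
        p=proj(c[n],s['position']+[0,0,.045]);x,y=int(p[0])-65,int(p[1])-50;print(n,x,y)
        cv2.imwrite(f"pics/{n}9z.png",cv2.resize(a[y:y+100,x:x+130],None,fx=6,fy=6,interpolation=cv2.INTER_CUBIC))
pickle.dump(c,open("c9.pkl","wb"))
```

```text
11.9 [ 0.55777194 -0.21580959  0.17850747] [ 0.09410659 -1.10271304 -1.05118925] 0.1044785824234489
side 336 215
scene 256 265
```

View pics/wrist9.png

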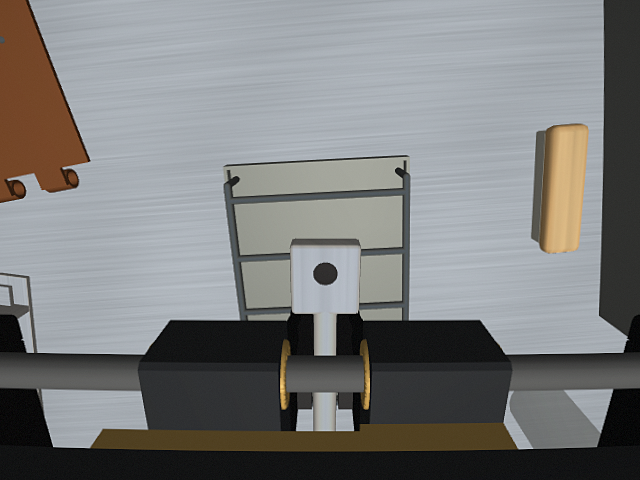

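View pics/side9z.png

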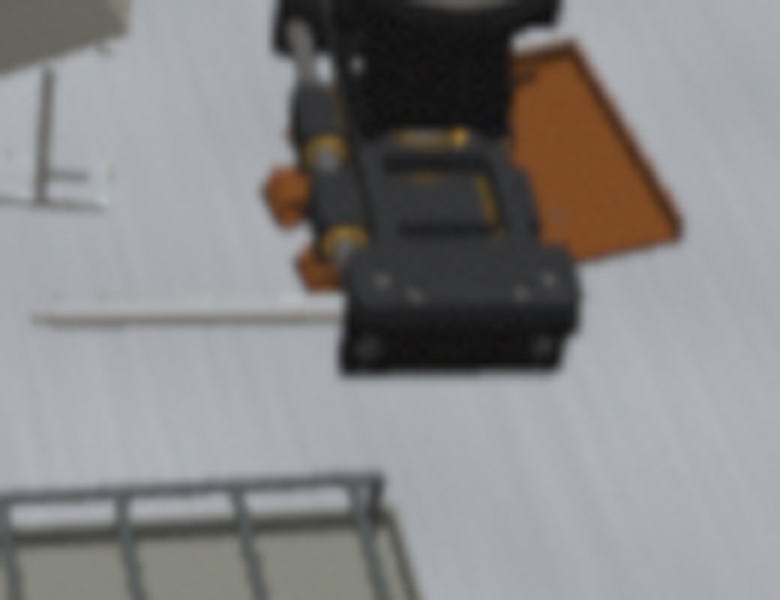

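View pics/scene9z.png

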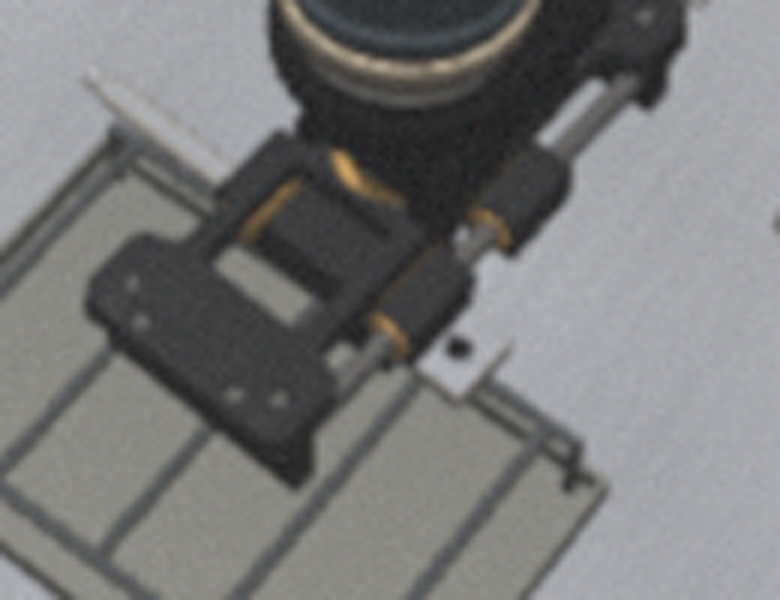

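Run:
```python
from h import *
import pickle
np.set_printoptions(precision=4,suppress=True)
c=pickle.load(open("c9.pkl","rb"));s=bot.read_state();P=s['position'];R=s['tcp_rot'];print(P)
X,r=tri((c['side'],(336+31/6,215+318/6)),(c['scene'],(256+88/6,265+75/6)));print("tip",X,r,R.T@(X-P))
w=c['wrist'];s0=c['s'];P0=s0['position'];R0=s0['tcp_rot'];M=w['camera_from_world']
def toolplane(p,h): # ray to tool-plane z=-h
    C,d=ray(w,p);C=R0.T@(C-P0);d=R0.T@d;return C+d*(-h-C[2])/d[2]
for h in (.040,.045,.05): print(h,"shoulder",toolplane((325,313.5),h+.003),"head end top",toolplane((325.5,246),h+.005),"head w",toolplane((291,246),h+.005),toolplane((360.5,246),h+.005),"bottom",toolplane((325.5,239),h-.005))
a=cv2.imread("pics/wrist9.png");cv2.imwrite("pics/z13.png",cv2.resize(a[220:340,260:390],None,fx=5,fy=5,interpolation=cv2.INTER_CUBIC))
```

```text
[ 0.554  -0.2136  0.1724]
tip [ 0.4264 -0.2042  0.2173] [np.float64(1.0), np.float64(1.0)] [-0.1281  0.0001 -0.0445]
0.04 shoulder [ 0.0083  0.     -0.043 ] head end top [ 0.0375  0.0003 -0.045 ] head w [ 0.0375 -0.0127 -0.045 ] [ 0.0374  0.0134 -0.045 ] bottom [ 0.0371  0.0003 -0.035 ]
0.045 shoulder [ 0.0109  0.     -0.048 ] head end top [ 0.0391  0.0003 -0.05  ] head w [ 0.0391 -0.0122 -0.05  ] [ 0.0391  0.013  -0.05  ] bottom [ 0.0387  0.0003 -0.04  ]
0.05 shoulder [ 0.0135  0.     -0.053 ] head end top [ 0.0407  0.0003 -0.055 ] head w [ 0.0408 -0.0118 -0.055 ] [ 0.0407  0.0125 -0.055 ] bottom [ 0.0402  0.0003 -0.045 ]
```

View pics/z13.png

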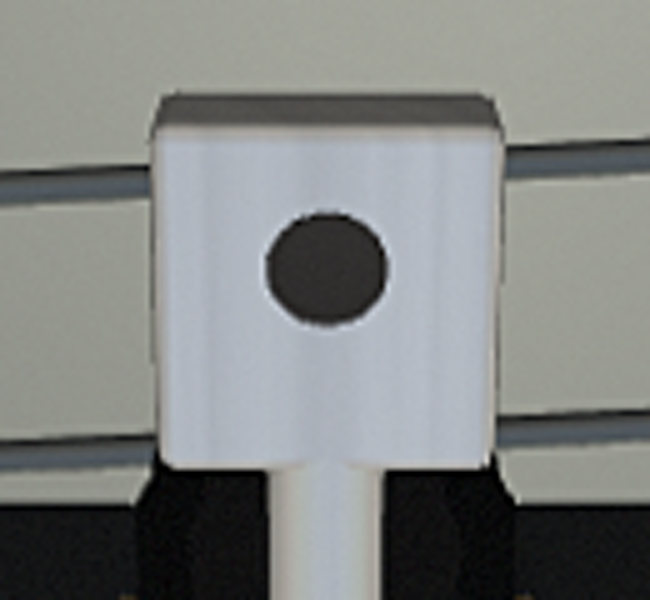

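```bash
cat >> h.py <<'E'
from scipy.spatial.transform import Rotation as Ro
def Rt(psi,al=28.):
    p,a=np.radians(psi),np.radians(al)
    x=np.array([np.cos(a)*np.cos(p),np.cos(a)*np.sin(p),np.sin(a)]);z=np.array([np.sin(a)*np.cos(p),np.sin(a)*np.sin(p),-np.cos(a)])
    return np.stack([x,np.cross(z,x),z],1)
def go(P,R,Rg,Pg):
    return (R.T@(Pg-P)*1000).round(1),np.degrees(Ro.from_matrix(R.T@Rg).as_rotvec()).round(2)
E
python3 - <<'E'
from h import *
np.set_printoptions(precision=4,suppress=True)
s=bot.read_state();P=s['position'];R=s['tcp_rot']
Rg=Rt(-11.5);m=np.array([.4787,.0753,.1855])
for o in (.06,.02):
    Pg=m+o*Rg[:,0]-Rg@[-.130,0,-.0445];print(o,Pg,go(P,R,Rg,Pg))
print(R,s['joint_positions'])
E
```

```text
0.06 [0.6636 0.0377 0.2354] (array([  90.2, -258.9,  -62.9]), array([-1.84, 28.16,  7.04]))
0.02 [0.629  0.0447 0.2166] (array([  55.2, -263.3,  -44. ]), array([-1.84, 28.16,  7.04]))
[[ 0.9972 -0.075  -0.0032]
 [-0.075  -0.9972  0.0019]
 [-0.0033 -0.0016 -1.    ]] [-31.854   29.3357  87.8239  -0.0068  63.0514  62.4491]
```

play_rows(fingers=[255,255,255,255,255,255,255,255,255,255,255], linear=[[20,-20,-40],[40,-55,-65],[60,-95,-75],[80,-135,-75],[90,-175,-75],[90,-215,-70],[90,-245,-65],[90,-259,-63],[90,-259,-63],[90,-259,-63],[90,-259,-63]], rot=[[0,0,0],[-0.2,3.5,0.9],[-0.5,8,2],[-0.8,13,3.2],[-1.2,18,4.5],[-1.5,23,5.7],[-1.84,28.16,7.04],[-1.84,28.16,7.04],[-1.84,28.16,7.04],[-1.84,28.16,7.04],[-1.84,28.16,7.04]])

```text
time_s: 13.15
position: [0.6651, 0.0359, 0.2364]
tcp_rot: [[0.864, -0.201, 0.462], [-0.176, -0.98, -0.096], [0.472, 0.002, -0.882]]
force: [0.2, 0.4, -1.6]
opening: 0.102
```

```bash
cat > look.py <<'E'
import sys
from h import *
import pickle
np.set_printoptions(precision=4,suppress=True)
t=sys.argv[1];c={}
s=bot.read_state();c['s']=s;print(s['time_s'],s['position'],s['tcp_rot'],s['joint_positions'],s['force'],s['opening'])
for n in sys.argv[2:]:
    c[n]=get_calibration(n);a=capture(n)[...,::-1];cv2.imwrite(f"pics/{n}{t}.png",a)
    if n!="wrist":
        p=proj(c[n],[.50,.075,.19]);x,y=int(p[0])-65,int(p[1])-50;c[n+'o']=(x,y);print(n,x,y)
        cv2.imwrite(f"pics/{n}{t}z.png",cv2.resize(a[y:y+100,x:x+130],None,fx=6,fy=6,interpolation=cv2.INTER_CUBIC))
pickle.dump(c,open(f"c{t}.pkl","wb"))
E
python3 look.py 10 wrist side scene
```

```text
13.15 [0.6651 0.0359 0.2364] [[ 0.8638 -0.2007  0.4621]
 [-0.1763 -0.9796 -0.096 ]
 [ 0.472   0.0015 -0.8816]] [ -4.8627  21.5817  97.4968  -5.9448  33.0724 100.8745] [ 0.1604  0.4415 -1.619 ] 0.10196451244757271
side 287 149
scene 309 167
```

View pics/wrist10.png

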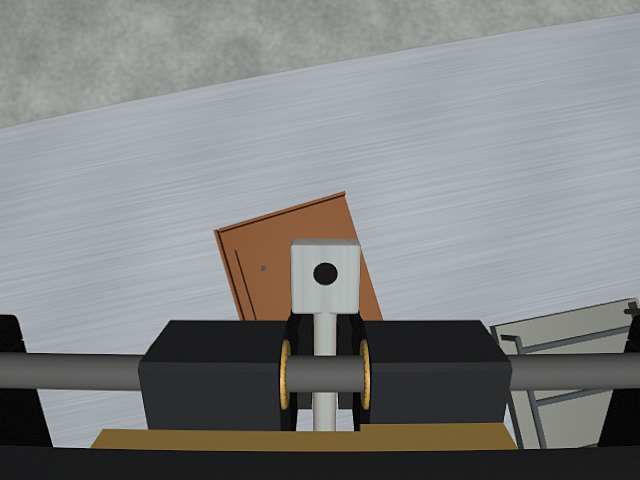

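View pics/side10z.png

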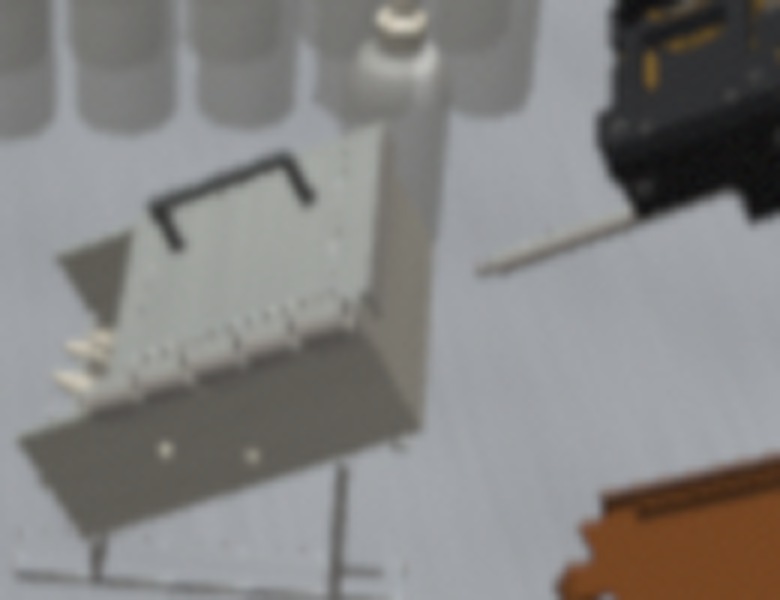

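View pics/scene10z.png

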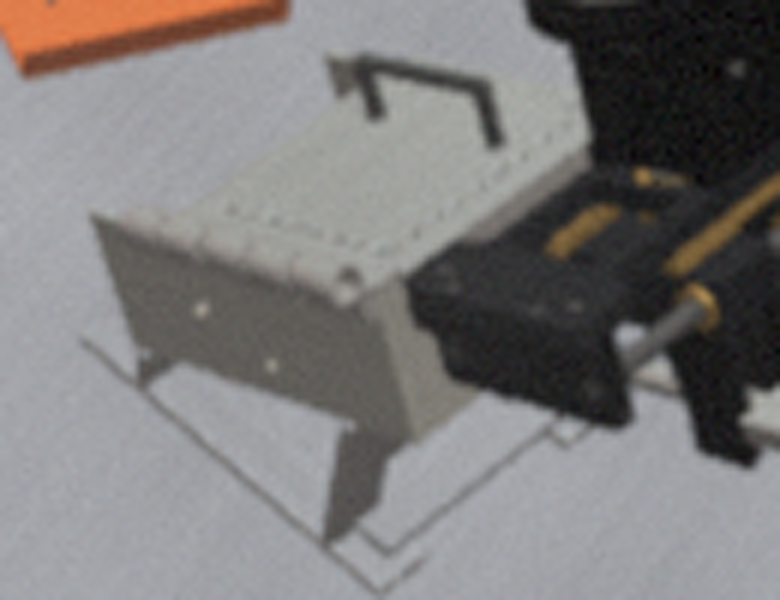

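Run:
```python
from h import *
import pickle
np.set_printoptions(precision=4,suppress=True)
L=lambda t:pickle.load(open(f"c{t}.pkl","rb"))
c=L(10);w6=L(6);w1=L(1)['wrist'];sd,sc=c['side'],c['scene']
pm6=(430+271/3.5,130+65/3.5);pm1=(341.6,221)
m=np.array([.4787,.0753,.1855])
print("pred mouth side",(proj(sd,m)-c['sideo'])*6,"scene",(proj(sc,m)-c['sceneo'])*6)
print(tri((w6,pm6),(w1,pm1),(sc,(309+348/6,167+285/6))))
s=bot.read_state();P,R=s['position'],s['tcp_rot'];print(P);tip=P+R@[-.130,0,-.0445]
print("tip",tip,"side",(proj(sd,tip)-c['sideo'])*6)
Rg=Rt(-11.5);d=Rg.T@(tip-m);print("tip in hinge(zaxis,−y,x)",d, Rg.T@R)
# hinge axis line in side
for z in (0,-.0265,-.053,-.0795,-.106,-.13): print(z,(proj(sd,m+Rg[:,0]*z)-c['sideo'])*6)
```

```text
pred mouth side [345.7532 312.3269] scene [342.712  284.6739]
(array([0.4795, 0.0757, 0.1864]), [np.float64(0.6), np.float64(0.6), np.float64(1.2)])
[0.6651 0.0357 0.237 ]
tip [0.5323 0.063  0.2148] side [475.0097 269.2696]
tip in hinge(zaxis,−y,x) [ 0.0623  0.0014 -0.    ] [[ 1.     -0.0011  0.0037]
 [ 0.0011  1.      0.002 ]
 [-0.0037 -0.002   1.    ]]
0 [345.7532 312.3269]
-0.0265 [292.0912 330.9576]
-0.053 [239.2086 349.3133]
-0.0795 [187.0847 367.4013]
-0.106 [135.6999 385.2288]
-0.13 [ 89.7844 401.1552]
```

Run:
```python
from h import *
import pickle
c=pickle.load(open("c10.pkl","rb"))
a=cv2.imread("pics/side10.png");x,y=295,190
b=cv2.resize(a[y:y+45,x:x+65],None,fx=12,fy=12,interpolation=cv2.INTER_CUBIC)
m=np.array([.4787,.0753,.1855]);Rg=Rt(-11.5)
for z in (0,-.024,-.0265,-.0505,-.053,-.0795,-.106,-.13):
    for o,col in((0,(0,0,255)),(-.009,(0,255,0)),(.009,(255,0,0))):
        q=(proj(c['side'],m+Rg@[z,0,o])-[x,y]+.5)*12;cv2.circle(b,tuple(int(v) for v in q),2,col,-1)
cv2.imwrite("pics/z14.png",b)
a=cv2.imread("pics/scene10.png");x,y=320,195
b=cv2.resize(a[y:y+45,x:x+65],None,fx=12,fy=12,interpolation=cv2.INTER_CUBIC)
for z in (0,-.024,-.0505,-.077,-.13):
    for o,col in((0,(0,0,255)),(-.009,(0,255,0)),(.009,(255,0,0))):
        q=(proj(c['scene'],m+Rg@[z,0,o])-[x,y]+.5)*12;cv2.circle(b,tuple(int(v) for v in q),2,col,-1)
cv2.imwrite("pics/z15.png",b)
```

```text
(no output)
```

View pics/z14.png

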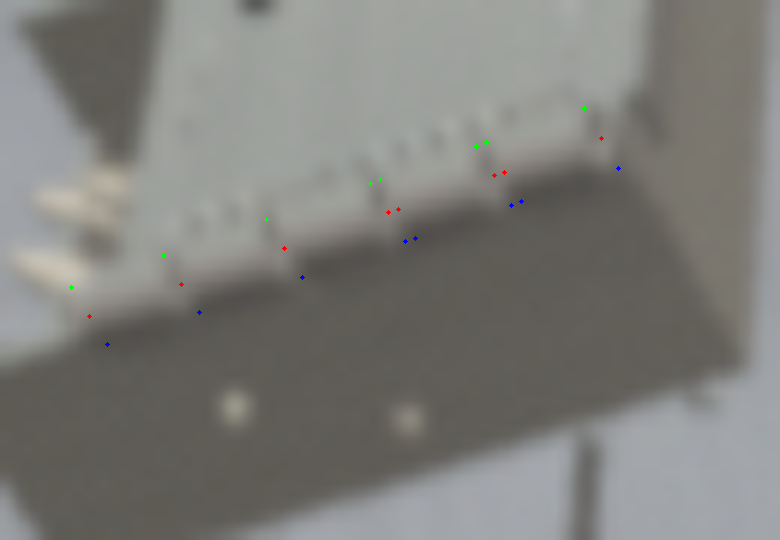

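View pics/z15.png

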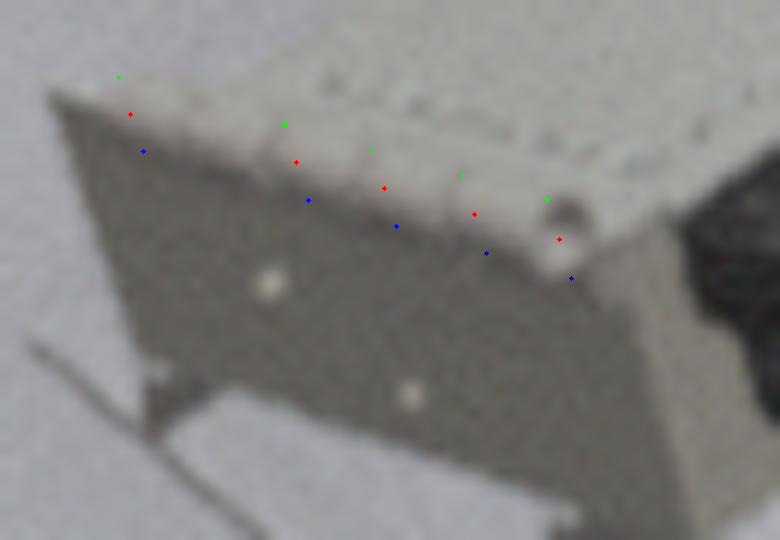

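Run:
```python
from h import *
import pickle
c=pickle.load(open("c10.pkl","rb"))
m=np.array([.4787,.0753,.1855]);Rg=Rt(-11.5)
for n in("side","scene"):
    a=cv2.imread(f"pics/{n}10.png").astype(np.float32)
    u=proj(c[n],m);v=proj(c[n],m+Rg[:,0]*-.13);d=(v-u)/np.linalg.norm(v-u);nn=np.array([-d[1],d[0]]);nn*=np.sign(nn[1])
    print(n,"normal",nn,"radius px",.009*np.linalg.norm(proj(c[n],m+[0,0,.05])-u)/.05)
    M=c[n]['camera_from_world'];dep=(M[:3,:3]@m+M[:3,3])[2];print("px/mm",K(c[n])[0,0]/dep/1000)
    acc=[]
    for o in np.arange(-8,8.1,.5):
        q=[]
        for zc in (-.012,-.0385,-.065,-.0915,-.118):
            for dz in np.linspace(-.007,.007,9):
                p=proj(c[n],m+Rg[:,0]*(zc+dz))+nn*o
                q.append(cv2.getRectSubPix(a,(1,1),(float(p[0]),float(p[1])))[0,0])
        acc.append((o,*np.mean(q,0).round(0)))
    print("\n".join(str([float(x) for x in r]) for r in acc))
```

```text
side normal [0.32784778 0.94473056] radius px 2.778404101039649
px/mm 0.37476475698101286
[-8.0, 154.0, 160.0, 158.0]
[-7.5, 153.0, 159.0, 157.0]
[-7.0, 153.0, 158.0, 156.0]
[-6.5, 152.0, 157.0, 155.0]
[-6.0, 151.0, 156.0, 154.0]
[-5.5, 150.0, 155.0, 153.0]
[-5.0, 149.0, 153.0, 151.0]
[-4.5, 147.0, 152.0, 150.0]
[-4.0, 148.0, 153.0, 151.0]
[-3.5, 150.0, 155.0, 153.0]
[-3.0, 152.0, 157.0, 155.0]
[-2.5, 152.0, 158.0, 156.0]
[-2.0, 151.0, 157.0, 156.0]
[-1.5, 148.0, 153.0, 154.0]
[-1.0, 142.0, 148.0, 149.0]
[-0.5, 135.0, 140.0, 143.0]
[0.0, 126.0, 132.0, 135.0]
[0.5, 117.0, 121.0, 125.0]
[1.0, 106.0, 111.0, 114.0]
[1.5, 96.0, 100.0, 103.0]
[2.0, 87.0, 91.0, 94.0]
[2.5, 82.0, 85.0, 88.0]
[3.0, 79.0, 83.0, 85.0]
[3.5, 80.0, 83.0, 86.0]
[4.0, 81.0, 85.0, 88.0]
[4.5, 83.0, 87.0, 90.0]
[5.0, 84.0, 89.0, 92.0]
[5.5, 85.0, 91.0, 93.0]
[6.0, 86.0, 92.0, 94.0]
[6.5, 86.0, 92.0, 94.0]
[7.0, 86.0, 92.0, 95.0]
[7.5, 86.0, 93.0, 95.0]
[8.0, 86.0, 93.0, 95.0]
scene normal [-0.27975119  0.96007254] radius px 2.6648944412718456
px/mm 0.43585865724355205
[-8.0, 157.0, 159.0, 158.0]
[-7.5, 156.0, 158.0, 157.0]
[-7.0, 155.0, 157.0, 157.0]
[-6.5, 156.0, 158.0, 157.0]
[-6.0, 158.0, 160.0, 159.0]
[-5.5, 159.0, 161.0, 160.0]
[-5.0, 158.0, 161.0, 160.0]
[-4.5, 156.0, 159.0, 159.0]
[-4.0, 155.0, 158.0, 159.0]
[-3.5, 154.0, 158.0, 158.0]
[-3.0, 153.0, 157.0, 158.0]
[-2.5, 153.0, 157.0, 158.0]
[-2.0, 151.0, 156.0, 157.0]
[-1.5, 149.0, 153.0, 155.0]
[-1.0, 145.0, 149.0, 152.0]
[-0.5, 140.0, 144.0, 148.0]
[0.0, 133.0, 138.0, 142.0]
[0.5, 125.0, 129.0, 134.0]
[1.0, 117.0, 120.0, 125.0]
[1.5, 108.0, 111.0, 115.0]
[2.0, 98.0, 101.0, 104.0]
[2.5, 90.0, 92.0, 96.0]
[3.0, 85.0, 88.0, 91.0]
[3.5, 84.0, 87.0, 90.0]
[4.0, 84.0, 88.0, 91.0]
[4.5, 86.0, 90.0, 93.0]
[5.0, 88.0, 92.0, 95.0]
[5.5, 88.0, 92.0, 95.0]
[6.0, 89.0, 93.0, 96.0]
[6.5, 89.0, 93.0, 96.0]
[7.0, 89.0, 94.0, 96.0]
[7.5, 89.0, 93.0, 96.0]
[8.0, 89.0, 93.0, 96.0]
```

Run:
```python
from h import *
import pickle
c=pickle.load(open("c10.pkl","rb"))
s=bot.read_state();P,R=s['position'],s['tcp_rot'];tip=P+R@[-.130,0,-.0445]
n="side";a=cv2.imread(f"pics/{n}10.png").astype(np.float32)
u=proj(c[n],tip);v=proj(c[n],tip+R[:,0]*.07);d=(v-u)/np.linalg.norm(v-u);nn=np.array([-d[1],d[0]]);nn*=np.sign(nn[1])
for t0,t1 in((.015,.035),(.035,.06)):
  for o in np.arange(-5,5.1,.5):
    q=[]
    for t in np.linspace(t0,t1,25):
        p=proj(c[n],tip+R[:,0]*t)+nn*o;q.append(cv2.getRectSubPix(a,(1,1),(float(p[0]),float(p[1])))[0,0])
    print(t0,o,np.mean(q,0).round(0))
for t in np.arange(-6,8): 
    p=u+d*t; print(t,cv2.getRectSubPix(a,(1,1),(float(p[0]),float(p[1])))[0,0].round(0))
```

```text
0.015 -5.0 [163. 159. 156.]
0.015 -4.5 [163. 159. 156.]
0.015 -4.0 [163. 159. 156.]
0.015 -3.5 [163. 159. 156.]
0.015 -3.0 [162. 160. 157.]
0.015 -2.5 [161. 160. 158.]
0.015 -2.0 [160. 161. 159.]
0.015 -1.5 [155. 158. 158.]
0.015 -1.0 [148. 152. 153.]
0.015 -0.5 [137. 142. 144.]
0.015 0.0 [125. 129. 132.]
0.015 0.5 [116. 119. 122.]
0.015 1.0 [115. 116. 118.]
0.015 1.5 [123. 123. 123.]
0.015 2.0 [137. 135. 133.]
0.015 2.5 [149. 146. 143.]
0.015 3.0 [157. 154. 151.]
0.015 3.5 [162. 158. 155.]
0.015 4.0 [164. 160. 156.]
0.015 4.5 [165. 160. 157.]
0.015 5.0 [165. 161. 157.]
0.035 -5.0 [167. 163. 159.]
0.035 -4.5 [167. 162. 159.]
0.035 -4.0 [166. 162. 159.]
0.035 -3.5 [165. 162. 159.]
0.035 -3.0 [164. 162. 159.]
0.035 -2.5 [162. 161. 159.]
0.035 -2.0 [159. 161. 159.]
0.035 -1.5 [155. 158. 157.]
0.035 -1.0 [147. 151. 152.]
0.035 -0.5 [137. 141. 144.]
0.035 0.0 [125. 129. 132.]
0.035 0.5 [116. 119. 122.]
0.035 1.0 [116. 117. 119.]
0.035 1.5 [125. 124. 124.]
0.035 2.0 [138. 136. 135.]
0.035 2.5 [150. 147. 144.]
0.035 3.0 [158. 154. 151.]
0.035 3.5 [162. 158. 154.]
0.035 4.0 [163. 159. 156.]
0.035 4.5 [163. 159. 156.]
0.035 5.0 [164. 159. 156.]
-6 [166. 162. 158.]
-5 [167. 163. 159.]
-4 [167. 163. 159.]
-3 [166. 162. 159.]
-2 [164. 160. 157.]
-1 [156. 153. 150.]
0 [137. 137. 136.]
1 [130. 131. 132.]
2 [125. 127. 129.]
3 [124. 128. 130.]
4 [126. 130. 132.]
5 [125. 130. 133.]
6 [124. 128. 131.]
7 [125. 130. 132.]
```

Run:
```python
from h import *
import pickle
np.set_printoptions(precision=4,suppress=True)
L=lambda t:pickle.load(open(f"c{t}.pkl","rb"))
w6=L(6);w1=L(1)['wrist'];sc=L(10)['scene'];sd=L(10)['side']
w0=dict(w1);w0['camera_from_world']=np.array([[ 0.99999492, -0.00258006, -0.00187106, -0.62412006],[-0.00188651, -0.95235597,  0.30498286, -0.03546806],[-0.00256879, -0.30497778, -0.952356  ,  0.39332394],[0,0,0,1]])
pm6=(430+271/3.5,130+65/3.5);pm1=(341.6,221);pm0=(115/5,80+281/5)
for z in (.183,.185,.187,.189): print(z,plane(w0,pm0,z),plane(w1,pm1,z),plane(w6,pm6,z))
print(tri((w0,pm0),(w1,pm1),(w6,pm6)))
m=np.array([.4787,.0753,.1855])
for t,w,p in((0,w0,pm0),(1,w1,pm1),(6,w6,pm6)): print(t,proj(w,m),p)
im=cv2.imread("pics/scene10.png");x,y=352,200
cv2.imwrite("pics/z16.png",cv2.resize(im[y:y+25,x:x+30],None,fx=24,fy=24,interpolation=cv2.INTER_NEAREST));print((proj(sc,m)-[x,y]+.5)*24)
```

```text
0.183 [0.4773 0.0759 0.183 ] [0.4781 0.0752 0.183 ] [0.4783 0.0742 0.183 ]
0.185 [0.4788 0.0759 0.185 ] [0.4786 0.0754 0.185 ] [0.4786 0.075  0.185 ]
0.187 [0.4803 0.076  0.187 ] [0.4791 0.0755 0.187 ] [0.479  0.0759 0.187 ]
0.189 [0.4817 0.0761 0.189 ] [0.4796 0.0757 0.189 ] [0.4793 0.0767 0.189 ]
(array([0.4788, 0.0756, 0.1855]), [np.float64(0.5), np.float64(0.2), np.float64(0.3)])
0 [ 22.3937 137.6187] (23.0, 136.2)
1 [341.745  220.9967] (341.6, 221)
6 [507.3374 148.6006] (507.42857142857144, 148.57142857142858)
[350.8478 358.6958]
```

View pics/z16.png

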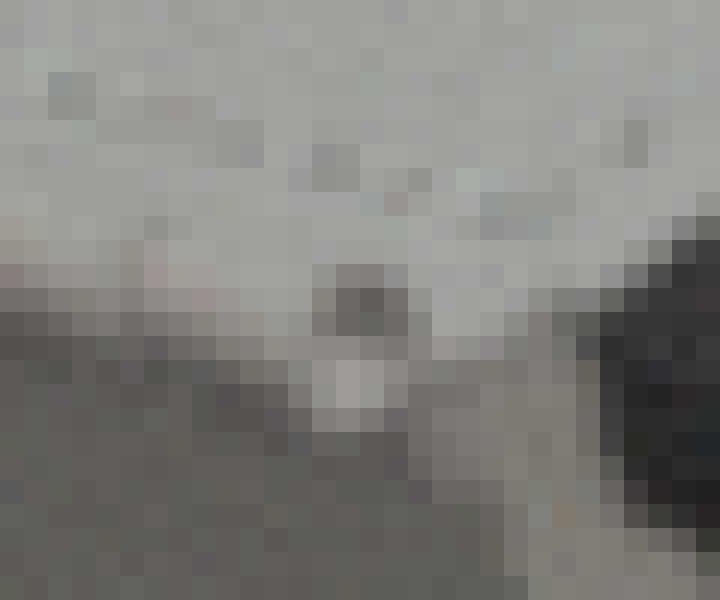

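Run:
```python
from h import *
np.set_printoptions(precision=4,suppress=True)
s=bot.read_state();P=s['position'];R=s['tcp_rot']
Rg=Rt(-11.5);m=np.array([.4789,.0756,.1863])
for o in (.03,.008):
    Pg=m+o*Rg[:,0]-Rg@[-.130,0,-.0445];print(o,Pg,go(P,R,Rg,Pg))
```

```text
0.03 [0.6378 0.0433 0.2221] (array([-32. ,  -1.9,  -0.3]), array([ 0.12, -0.21, -0.06]))
0.008 [0.6188 0.0471 0.2118] (array([-54. ,  -1.9,  -0.3]), array([ 0.12, -0.21, -0.06]))
```

play_rows(fingers=[255,255,255,255], linear=[[-20,-1,0],[-45,-1.5,0],[-52,-1.5,0],[-52,-1.5,0]], rot=[[0,0,0],[0,0,0],[0,0,0],[0,0,0]])

```text
time_s: 13.7
position: [0.6193, 0.0474, 0.212]
tcp_rot: [[0.864, -0.2, 0.462], [-0.176, -0.98, -0.095], [0.471, 0.001, -0.882]]
force: [0.9, 0.2, -1.2]
opening: 0.101
```

```bash
python3 look.py 11 side
python3 - <<'E'
from h import *
import pickle
np.set_printoptions(precision=4,suppress=True)
c=pickle.load(open("c11.pkl","rb"));s=bot.read_state();P,R=s['position'],s['tcp_rot']
Rg=Rt(-11.5);m=np.array([.4789,.0756,.1863]);tip=P+R@[-.130,0,-.0445];print("tip in hinge z,-y,x",Rg.T@(tip-m)*1000)
a=cv2.imread("pics/side11.png");x,y=330,180
b=cv2.resize(a[y:y+36,x:x+52],None,fx=15,fy=15,interpolation=cv2.INTER_CUBIC)
for q,col in((m,(0,0,255)),(m-Rg[:,0]*.024,(0,0,255)),(tip,(0,255,0)),(tip+R[:,0]*.04,(0,255,0))):
    z=(proj(c['side'],q)-[x,y]+.5)*15;cv2.circle(b,tuple(int(v) for v in z),3,col,-1)
cv2.imwrite("pics/z17.png",b)
E
```

```text
13.7 [0.6193 0.0474 0.212 ] [[ 0.8642 -0.1998  0.4617]
 [-0.1755 -0.9798 -0.0955]
 [ 0.4715  0.0014 -0.8819]] [ -3.936   20.3224 104.8819  -8.0157  27.1094 103.8086] [ 0.869   0.1609 -1.1504] 0.10092634936818298
side 287 149
tip in hinge z,-y,x [10.2832 -0.5558  0.5794]
```

View pics/z17.png

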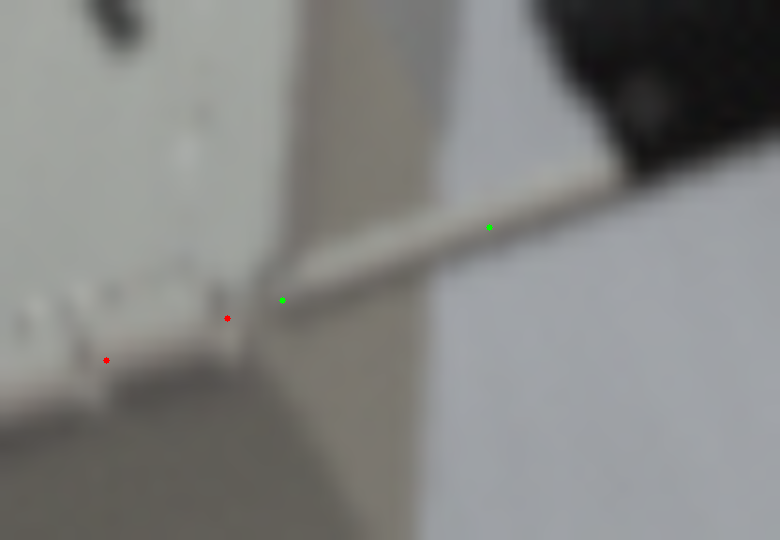

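play_rows(fingers=[255,255,255,255,255], linear=[[-3,0.5,-0.5],[-7,0.5,-0.5],[-11,0.5,-0.5],[-14,0.5,-0.5],[-14,0.5,-0.5]], rot=[[0,0,0],[0,0,0],[0,0,0],[0,0,0],[0,0,0]])

```text
time_s: 14.25
position: [0.6069, 0.0499, 0.2058]
tcp_rot: [[0.864, -0.199, 0.462], [-0.175, -0.98, -0.095], [0.472, 0.001, -0.882]]
force: [-0.2, -0.2, -1.1]
opening: 0.103
```

```bash
cat > chk.py <<'E'
import sys
from h import *
np.set_printoptions(precision=4,suppress=True)
s=bot.read_state();P,R=s['position'],s['tcp_rot']
Rg=Rt(-11.5);m=np.array([.4789,.0756,.1863]);tip=P+R@[-.130,0,-.0445];print(s['time_s'],"tip in hinge z,-y,x",Rg.T@(tip-m)*1000,"F tool",R.T@s['force'],"M",R.T@s['moment'])
if len(sys.argv)>1:
    a=capture("side")[...,::-1];x,y=330,170
    cv2.imwrite(f"pics/{sys.argv[1]}.png",cv2.resize(a[y:y+40,x:x+60],None,fx=13,fy=13,interpolation=cv2.INTER_CUBIC))
E
python3 chk.py z18
```

```text
14.25 tip in hinge z,-y,x [-5.6907 -0.2648 -0.0726] F tool [-0.6533  0.2727  0.8446] M [ 0.0956 -0.4818 -0.0439]
```

View pics/z18.png

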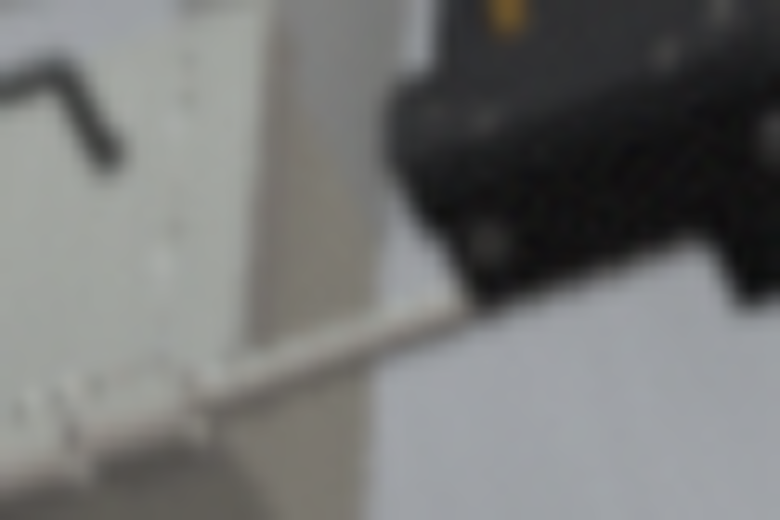

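play_rows(fingers=[255,255,255,255,255], linear=[[-4,0,0],[-8,0,0],[-12,0,0],[-15,0,0],[-15,0,0]], rot=[[0,0,0],[0,0,0],[0,0,0],[0,0,0],[0,0,0]])

```text
time_s: 14.8
position: [0.5938, 0.0525, 0.1986]
tcp_rot: [[0.864, -0.199, 0.462], [-0.175, -0.98, -0.095], [0.471, 0.001, -0.882]]
force: [-0.5, 0.2, -1.6]
opening: 0.102
```

```bash
python3 chk.py z19
```

```text
14.8 tip in hinge z,-y,x [-20.8555  -0.196   -0.0602] F tool [-1.2664 -0.0807  1.1811] M [ 0.0271 -0.4543  0.0092]
```

View pics/z19.png

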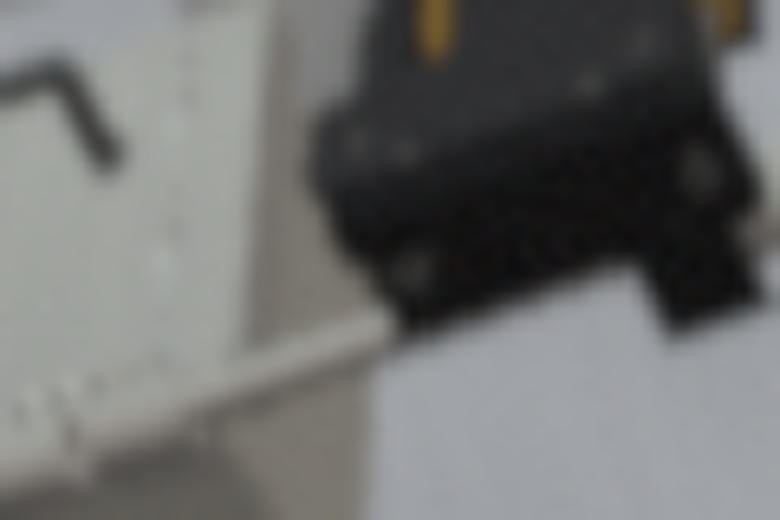

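Run:
```python
import cv2,numpy as np
a,b=[cv2.imread(f"pics/{n}.png") for n in("z18","z19")]
d=np.clip(128+3*(b.astype(int)-a),0,255).astype(np.uint8)[250:,:450]
e=np.vstack([a[250:,:450],b[250:,:450]])
cv2.imwrite("pics/z20.png",d)
```

```text
(no output)
```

View pics/z20.png

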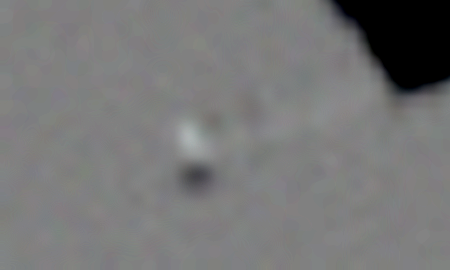

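play_rows(fingers=[255,255,255,255,255,255], linear=[[-4,0,0],[-8,0,0],[-12,0,0],[-16,0,0],[-20,0,0],[-20,0,0]], rot=[[0,0,0],[0,0,0],[0,0,0],[0,0,0],[0,0,0],[0,0,0]])

```text
time_s: 15.45
position: [0.5763, 0.056, 0.189]
tcp_rot: [[0.865, -0.199, 0.461], [-0.175, -0.98, -0.095], [0.471, 0.002, -0.882]]
force: [-0.1, 0.5, -1.4]
opening: 0.101
```

```bash
python3 chk.py
```

```text
15.45 tip in hinge z,-y,x [-41.0759  -0.1707  -0.0404] F tool [-0.8569 -0.5025  1.0953] M [ 0.0348 -0.4847 -0.0218]
```

Free running; go on.

play_rows(fingers=[255,255,255,255,255,255], linear=[[-5,0,0],[-10,0,0],[-15,0,0],[-20,0,0],[-25,0,0],[-25,0,0]], rot=[[0,0,0],[0,0,0],[0,0,0],[0,0,0],[0,0,0],[0,0,0]])

```text
time_s: 16.05
position: [0.5545, 0.0604, 0.1771]
tcp_rot: [[0.865, -0.199, 0.461], [-0.175, -0.98, -0.095], [0.471, 0.002, -0.882]]
force: [0.3, -0.4, -2.4]
opening: 0.102
```

```bash
python3 chk.py
```

```text
16.05 tip in hinge z,-y,x [-66.3455  -0.1324   0.0071] F tool [-0.808   0.2992  2.2628] M [ 0.0241 -0.4666  0.0281]
```

play_rows(fingers=[255,255,255,255,255,255], linear=[[-5,0,0],[-10,0,0],[-15,0,0],[-20,0,0],[-20,0,0],[-20,0,0]], rot=[[0,0,0],[0,0,0],[0,0,0],[0,0,0],[0,0,0],[0,0,0]])

```text
time_s: 16.65
position: [0.5381, 0.0638, 0.1681]
tcp_rot: [[0.864, -0.199, 0.462], [-0.175, -0.98, -0.095], [0.472, 0.001, -0.882]]
force: [0.1, -0.4, -3.1]
opening: 0.105
```

```bash
python3 chk.py
```

```text
16.65 tip in hinge z,-y,x [-85.3943  -0.1961   0.2195] F tool [-1.3035  0.3932  2.7649] M [ 0.1263 -0.4949  0.0009]
```

play_rows(fingers=[255,255,255,255,255,255,255], linear=[[-5,0,0.3],[-10,0,0.5],[-15,0,0.7],[-20,0,0.8],[-24,0,0.8],[-24,0,0.8],[-24,0,0.8]], rot=[[0,0,0],[0,0,0],[0,0,0],[0,0,0],[0,0,0],[0,0,0],[0,0,0]])

```text
time_s: 17.35
position: [0.5182, 0.0679, 0.1564]
tcp_rot: [[0.864, -0.199, 0.463], [-0.175, -0.98, -0.095], [0.473, 0.001, -0.881]]
force: [0.9, -0.7, -1.1]
opening: 0.097
```

```bash
python3 chk.py; python3 look.py 21 side wrist scene
```

```text
17.35 tip in hinge z,-y,x [-108.8407   -0.2769    1.2127] F tool [0.4151 0.4624 1.4466] M [ 0.0261 -0.469   0.0486]
17.35 [0.5182 0.0679 0.1564] [[ 0.8636 -0.1993  0.4631]
 [-0.1751 -0.9799 -0.0952]
 [ 0.4728  0.0011 -0.8812]] [ -1.786   20.0424 120.8228 -22.4986  12.1738 120.584 ] [ 0.9363 -0.6635 -1.078 ] 0.09684263495992682
side 287 149
scene 309 167
```

View pics/side21z.png

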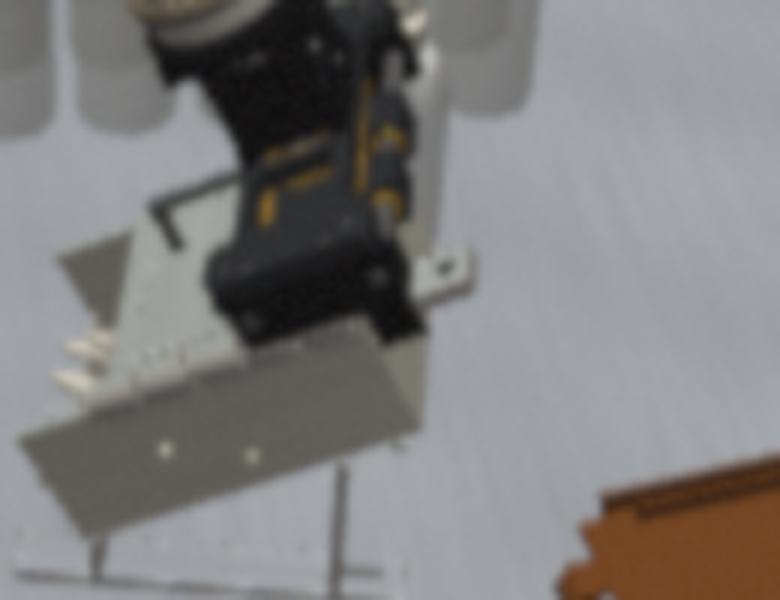

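View pics/wrist21.png

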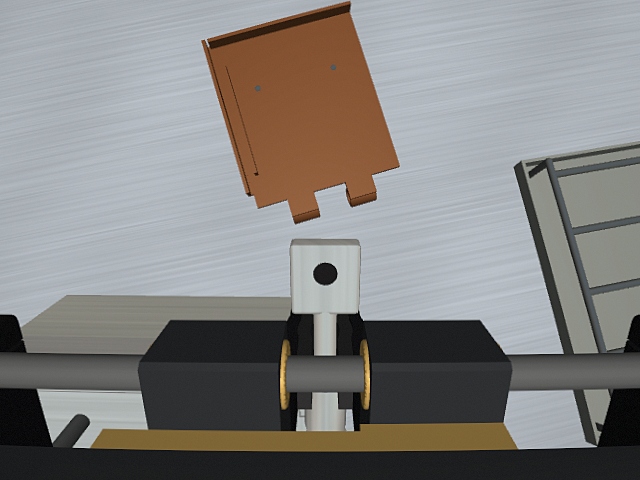

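play_rows(fingers=[220,200,180,160,140,130,130], linear=[[0,0,0],[0,0,0],[0,0,0],[0,0,0],[0,0,0],[0,0,0],[0,0,0]], rot=[[0,0,0],[0,0,0],[0,0,0],[0,0,0],[0,0,0],[0,0,0],[0,0,0]])

```text
time_s: 18.2
position: [0.5182, 0.0679, 0.1564]
tcp_rot: [[0.864, -0.199, 0.463], [-0.175, -0.98, -0.095], [0.473, 0.001, -0.881]]
force: [0.4, -0.0, -0.3]
opening: 0.477
```

```bash
python3 chk.py; python3 look.py 22 side wrist
```

```text
18.2 tip in hinge z,-y,x [-108.8073   -0.2621    1.1973] F tool [ 0.2225 -0.0315  0.4151] M [ 0.0236 -0.4159  0.0006]
18.2 [0.5182 0.0679 0.1564] [[ 0.8636 -0.1994  0.463 ]
 [-0.1752 -0.9799 -0.0952]
 [ 0.4727  0.0011 -0.8812]] [ -1.7877  20.04   120.8172 -22.4956  12.185  120.5849] [ 0.3907 -0.0476 -0.2606] 0.4772392014179816
side 287 149
```

View pics/side22z.png

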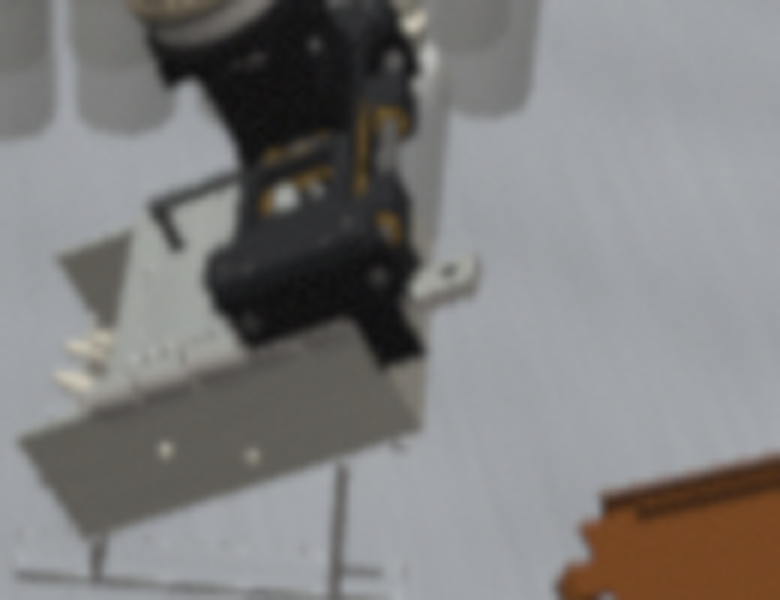

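View pics/wrist22.png

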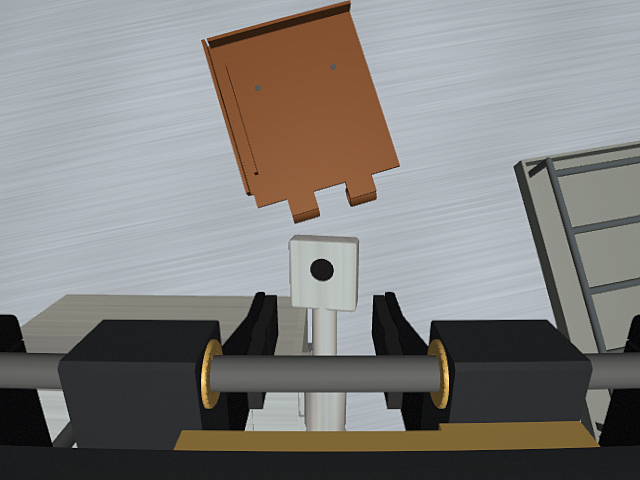

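play_rows(fingers=[130,130,130,255,255,255,255,255], linear=[[15,0,0],[31,0,0],[31,0,0],[31,0,0],[31,0,0],[31,0,0],[31,0,0],[31,0,0]], rot=[[0,0,0],[0,0,0],[0,0,0],[0,0,0],[0,0,0],[0,0,0],[0,0,0],[0,0,0]])

```text
time_s: 19.1
position: [0.5438, 0.0625, 0.1703]
tcp_rot: [[0.865, -0.199, 0.461], [-0.175, -0.98, -0.095], [0.471, 0.002, -0.882]]
force: [-0.7, 0.3, -1.5]
opening: 0.295
```

```bash
python3 chk.py; python3 look.py 23 side wrist
```

```text
19.1 tip in hinge z,-y,x [-79.0754  -0.1077   0.8633] F tool [-1.3641 -0.1949  0.917 ] M [ 0.0346 -0.6278  0.0056]
19.1 [0.5438 0.0625 0.1703] [[ 0.8647 -0.1994  0.461 ]
 [-0.1752 -0.9799 -0.0953]
 [ 0.4707  0.0016 -0.8823]] [ -2.4592  19.7246 116.7592 -15.5788  16.3108 112.9323] [-0.7179  0.3426 -1.4515] 0.2949271193295056
side 287 149
```

View pics/wrist23.png

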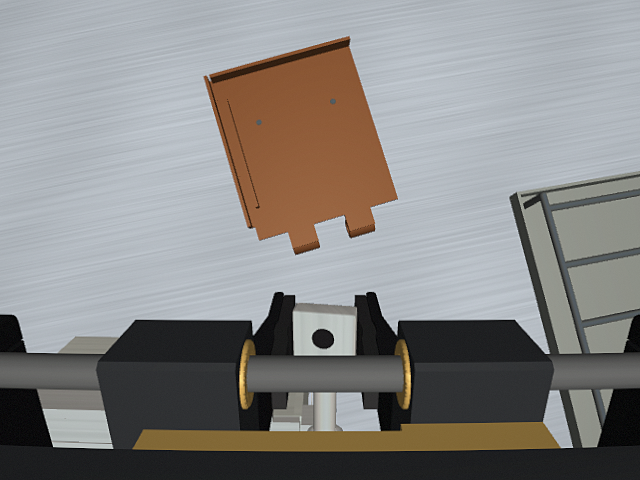

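View pics/side23z.png

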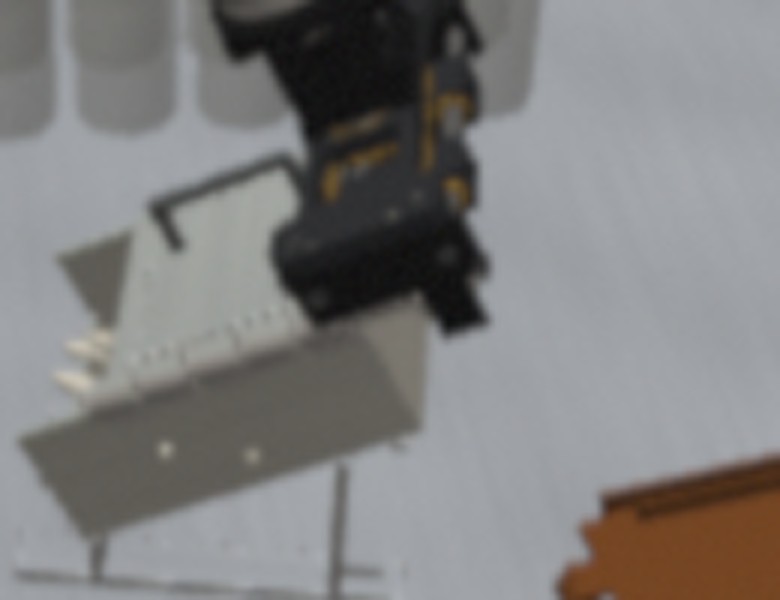

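play_rows(fingers=[255,255,255,255,255,255,255], linear=[[-4,0,0],[-8,0,0],[-12,0,0],[-16,0,0],[-20,0,0],[-22,0,0],[-22,0,0]], rot=[[0,0,0],[0,0,0],[0,0,0],[0,0,0],[0,0,0],[0,0,0],[0,0,0]])

```text
time_s: 19.9
position: [0.5261, 0.0664, 0.1609]
tcp_rot: [[0.863, -0.199, 0.464], [-0.175, -0.98, -0.095], [0.473, 0.001, -0.881]]
force: [-1.0, -0.0, 3.4]
opening: 0.299
```

```bash
python3 chk.py
```

```text
19.9 tip in hinge z,-y,x [-99.615   -0.3355   1.1004] F tool [ 0.7815  0.2419 -3.4212] M [ 0.0245 -0.1574  0.0266]
```

play_rows(fingers=[255,255,255,255], linear=[[-3,0,-0.5],[-6,0,-0.5],[-8,0,-0.5],[-8,0,-0.5]], rot=[[0,0,0],[0,0,0],[0,0,0],[0,0,0]])

```text
time_s: 20.3
position: [0.5179, 0.0679, 0.1568]
tcp_rot: [[0.864, -0.199, 0.462], [-0.175, -0.98, -0.095], [0.471, 0.001, -0.882]]
force: [-0.4, 0.7, 1.7]
opening: 0.296
```

```bash
python3 chk.py
```

```text
20.3 tip in hinge z,-y,x [-108.8376   -0.1726    0.5036] F tool [ 0.3015 -0.5811 -1.7866] M [ 0.0942 -0.4136  0.0092]
```

```bash
python3 look.py 24 wrist scene
```

```text
20.3 [0.5179 0.0679 0.1568] [[ 0.8644 -0.1994  0.4615]
 [-0.1752 -0.9799 -0.0952]
 [ 0.4713  0.0015 -0.882 ]] [ -1.7906  19.9659 120.7565 -22.0927  12.3994 120.1687] [-0.4481  0.6868  1.717 ] 0.29614245271583367
scene 309 167
```

View pics/wrist24.png

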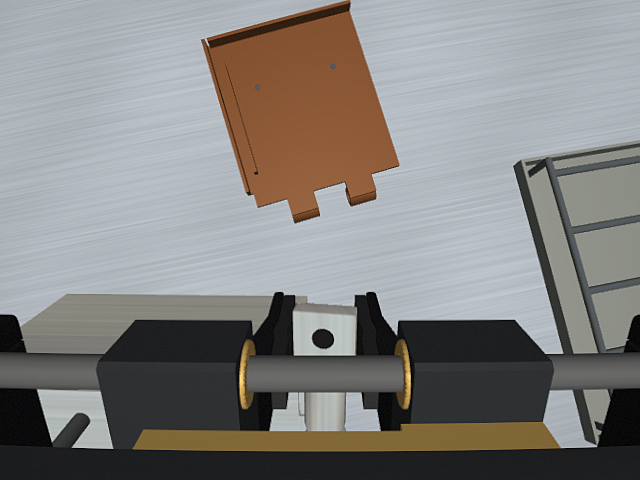

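View pics/scene24z.png

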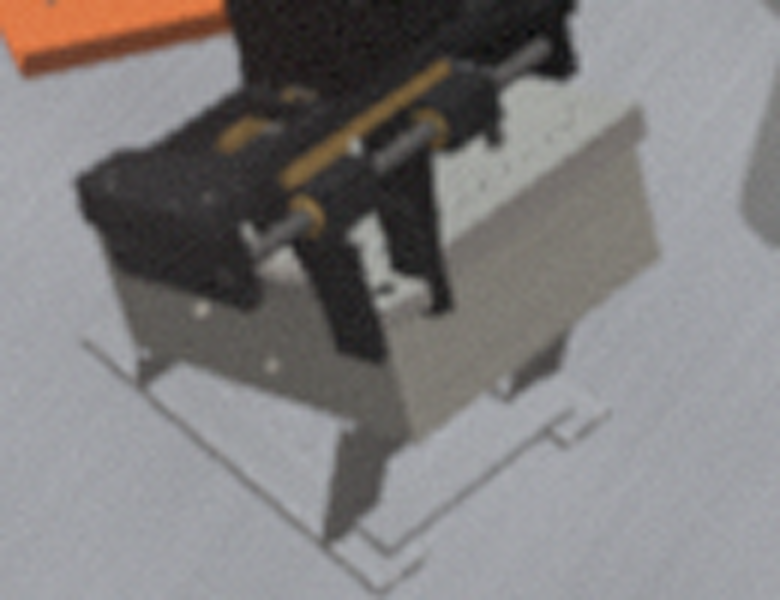

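play_rows(fingers=[255,255,255], linear=[[-1,0,-0.3],[-2,0,-0.3],[-2,0,-0.3]], rot=[[0,0,0],[0,0,0],[0,0,0]])

```text
time_s: 20.7
position: [0.5167, 0.0681, 0.1564]
tcp_rot: [[0.864, -0.199, 0.462], [-0.175, -0.98, -0.095], [0.472, 0.001, -0.882]]
force: [0.0, 0.3, -0.0]
opening: 0.298
```

```bash
python3 chk.py
```

```text
20.7 tip in hinge z,-y,x [-110.156    -0.1891    0.4048] F tool [-0.0534 -0.334  -0.013 ] M [ 0.0583 -0.3713  0.025 ]
```

play_rows(fingers=[255,255,255], linear=[[-1,0,0],[-1.5,0,0],[-1.5,0,0]], rot=[[0,0,0],[0,0,0],[0,0,0]])

```text
time_s: 21.0
position: [0.5155, 0.0684, 0.1558]
tcp_rot: [[0.864, -0.199, 0.463], [-0.175, -0.98, -0.095], [0.472, 0.001, -0.881]]
force: [0.5, -0.0, 0.2]
opening: 0.299
```

```bash
python3 chk.py
```

```text
21.0 tip in hinge z,-y,x [-111.528    -0.2005    0.3857] F tool [ 0.5699 -0.0586  0.0249] M [-0.0072 -0.374   0.0262]
```

play_rows(fingers=[255,255,255], linear=[[-1,0,0],[-1.5,0,0],[-1.5,0,0]], rot=[[0,0,0],[0,0,0],[0,0,0]])

```text
time_s: 21.3
position: [0.5147, 0.0686, 0.1554]
tcp_rot: [[0.863, -0.199, 0.464], [-0.175, -0.98, -0.095], [0.473, 0.001, -0.881]]
force: [0.4, -1.6, 0.9]
opening: 0.297
```

```bash
python3 chk.py
```

```text
21.3 tip in hinge z,-y,x [-112.4894   -0.2496    0.4825] F tool [ 1.0593  1.4986 -0.4628] M [-0.048  -0.2003  0.022 ]
```

play_rows(fingers=[255,255,255], linear=[[-1,0,0],[-1,0,0],[-1,0,0]], rot=[[0,0,0],[0,0,0],[0,0,0]])

```text
time_s: 21.6
position: [0.5147, 0.0687, 0.1554]
tcp_rot: [[0.863, -0.199, 0.465], [-0.175, -0.98, -0.095], [0.475, 0.001, -0.88]]
force: [2.8, -2.3, 2.8]
opening: 0.296
```

```bash
python3 chk.py
```

```text
21.6 tip in hinge z,-y,x [-112.5935   -0.329     0.6757] F tool [ 4.0921  1.7107 -0.9174] M [-0.3978  0.385   0.0139]
```

play_rows(fingers=[255,255,240,220,200,180,160,160], linear=[[-1,0,0],[-1,0,0],[0,0,0],[0,0,0],[0,0,0],[0,0,0],[0,0,0],[0,0,0]], rot=[[0,0,0],[0,0,0],[0,0,0],[0,0,0],[0,0,0],[0,0,0],[0,0,0],[0,0,0]])

```text
time_s: 22.4
position: [0.511, 0.0689, 0.1534]
tcp_rot: [[0.866, -0.2, 0.459], [-0.176, -0.98, -0.096], [0.468, 0.002, -0.884]]
force: [0.4, 0.3, 0.3]
opening: 0.359
```

play_rows(fingers=[160,160,160,160,160,160], linear=[[5,0,-30],[10,0,-80],[10,0,-130],[10,0,-160],[10,0,-160],[10,0,-160]], rot=[[0,0,0],[0,0,0],[0,0,0],[0,0,0],[0,0,0],[0,0,0]])

```text
time_s: 23.0
position: [0.4465, 0.0827, 0.2996]
tcp_rot: [[0.865, -0.199, 0.461], [-0.175, -0.98, -0.095], [0.471, 0.001, -0.882]]
force: [-0.3, 0.9, -0.2]
opening: 0.371
```

```bash
python3 look.py 25 wrist side scene
```

```text
23.0 [0.4465 0.0827 0.2996] [[ 0.8646 -0.1989  0.4614]
 [-0.1748 -0.98   -0.0949]
 [ 0.4711  0.0013 -0.8821]] [  0.6548  -1.3816 116.1557  -9.3526  38.0398 108.0898] [-0.341   0.8763 -0.1523] 0.37092736717507374
side 287 149
scene 309 167
```

View pics/wrist25.png

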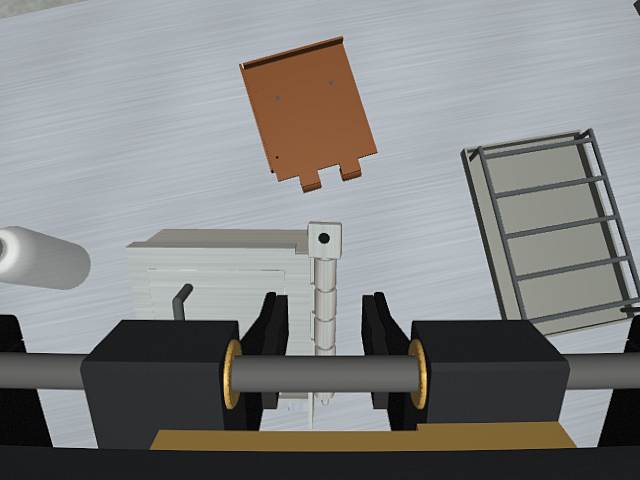

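View pics/side25z.png

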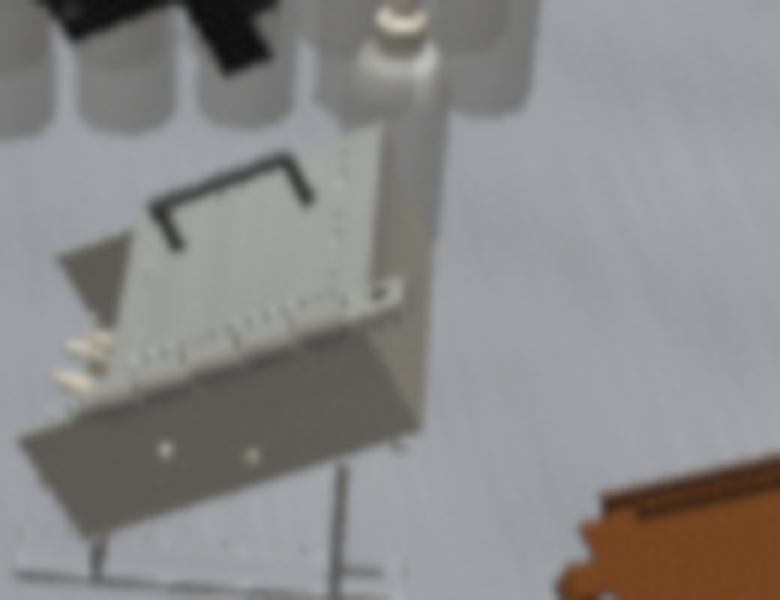

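View pics/scene25z.png

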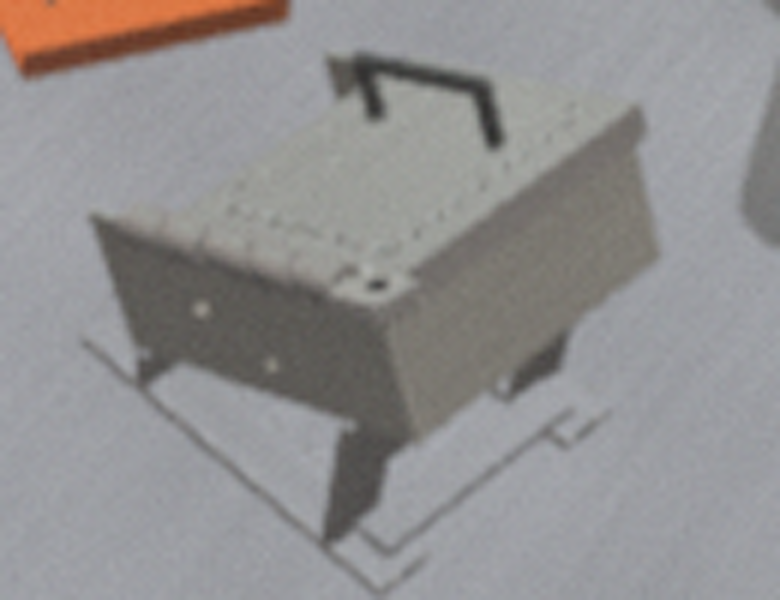

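Run:
```python
from h import *
import pickle
np.set_printoptions(precision=4,suppress=True)
a=cv2.imread("pics/wrist25.png")
cv2.imwrite("pics/z26.png",cv2.resize(a[210:415,280:370],None,fx=2.9,fy=2.9,interpolation=cv2.INTER_CUBIC))
cv2.imwrite("pics/z27.png",cv2.resize(a[210:300,280:370],None,fx=6.5,fy=6.5,interpolation=cv2.INTER_CUBIC))
w=pickle.load(open("c25.pkl","rb"))['wrist'];Rg=Rt(-11.5);m=np.array([.4788,.0756,.1855])
for n,q in dict(mouth_top=[0,0,-.009],head_end=[.028,0,-.005],head_end0=[.028,0,0],j1=[-.024,0,-.009],tip=[-.142,0,0]).items(): print(n,(proj(w,m+Rg@q)-[280,210])*6.5)
```

```text
mouth_top [292.7842 334.3767]
head_end [292.3889  98.3392]
head_end0 [292.2885  87.426 ]
j1 [293.0378 519.3762]
tip [ 293.9191 1268.2637]
```

View pics/z27.png

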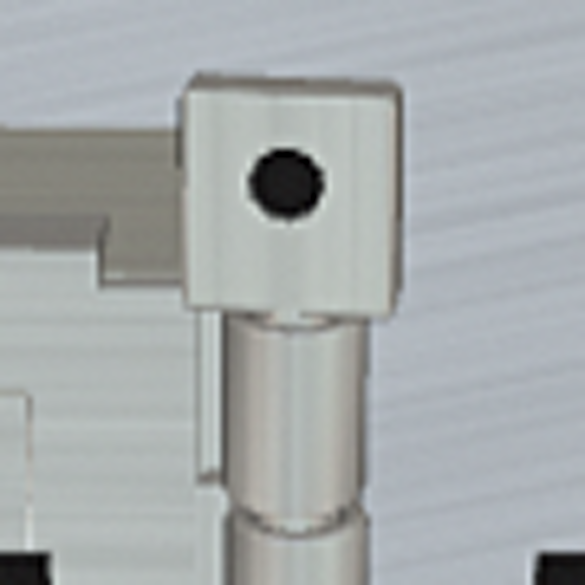

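View pics/z26.png

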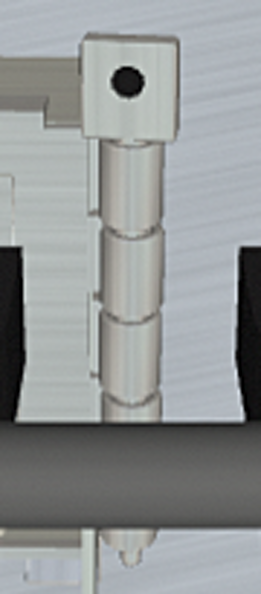

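Run:
```python
from h import *
import pickle
np.set_printoptions(precision=1,suppress=True)
w=pickle.load(open("c25.pkl","rb"))['wrist'];Rg=Rt(-11.5);m=np.array([.4788,.0756,.1855])
for g in (0,.001,.002,.003):
  print(g,[(proj(w,m+Rg@np.array(q))-[280,210])[1]*6.5 for q in ([g+0,0,-.005],[g+.014,0,-.005],[g+.028,0,-.005],[g+.028,0,.005])])
print([(proj(w,m+Rg@np.array(q))-[280,210])[1]*6.5 for q in ([0,0,-.009],[0,0,-.006],[-.024,0,-.009],[-.0265,0,-.009])])
```

```text
0 [np.float64(322.9482200328391), np.float64(212.1512387860016), np.float64(98.3391988927541), np.float64(76.83587920670655)]
0.001 [np.float64(315.13265977344537), np.float64(204.12261301073443), np.float64(90.09258793891809), np.float64(68.81381889369993)]
0.002 [np.float64(307.3020464612887), np.float64(196.07857833907596), np.float64(81.83022245306567), np.float64(60.77693866063052)]
0.003 [np.float64(299.4563544146948), np.float64(188.01910970123154), np.float64(73.55207823765406), np.float64(52.72521673390152)]
[np.float64(334.3767474145159), np.float64(325.7799074441184), np.float64(519.3761763867413), np.float64(538.152117640759)]
```

play_rows(fingers=[160,160,160,160], linear=[[-30,0,0],[-60,0,0],[-60,0,0],[-60,0,0]], rot=[[0,0,0],[0,0,0],[0,0,0],[0,0,0]])

```text
time_s: 23.55
position: [0.396, 0.0928, 0.2709]
tcp_rot: [[0.865, -0.199, 0.461], [-0.175, -0.98, -0.095], [0.47, 0.002, -0.882]]
force: [0.3, -0.3, -0.0]
opening: 0.369
```

```bash
python3 look.py 28 wrist
python3 - <<'E'
from h import *
import pickle
np.set_printoptions(precision=1,suppress=True)
w=pickle.load(open("c28.pkl","rb"))['wrist'];Rg=Rt(-11.5);m=np.array([.4788,.0756,.1855])
a=cv2.imread("pics/wrist28.png");p=proj(w,m);x,y=int(p[0])-35,int(p[1])-45;print(x,y)
cv2.imwrite("pics/z28.png",cv2.resize(a[y:y+75,x:x+75],None,fx=8,fy=8,interpolation=cv2.INTER_CUBIC))
for q in ([0,0,-.005],[.028,0,-.005],[.028,0,.005],[0,0,-.009],[-.024,0,-.009],[-.0265,0,-.009],[.001,0,-.005]): print(q,(proj(w,m+Rg@np.array(q))-[x,y]+.5)*8)
E
```

```text
23.55 [0.396  0.0928 0.2709] [[ 0.8649 -0.199   0.4607]
 [-0.1748 -0.98   -0.0952]
 [ 0.4704  0.0018 -0.8824]] [  3.1872  -3.1669 123.3615 -12.7347  33.1944 113.6683] [ 0.2539 -0.3131 -0.0429] 0.36949643555376877
289 138
[0, 0, -0.005] [290.1 379.4]
[0.028, 0, -0.005] [289.7  69.1]
[0.028, 0, 0.005] [289.4  60.9]
[0, 0, -0.009] [290.2 386.7]
[-0.024, 0, -0.009] [290.5 642.9]
[-0.0265, 0, -0.009] [290.6 668.9]
[0.001, 0, -0.005] [290.1 368.6]
```

View pics/z28.png

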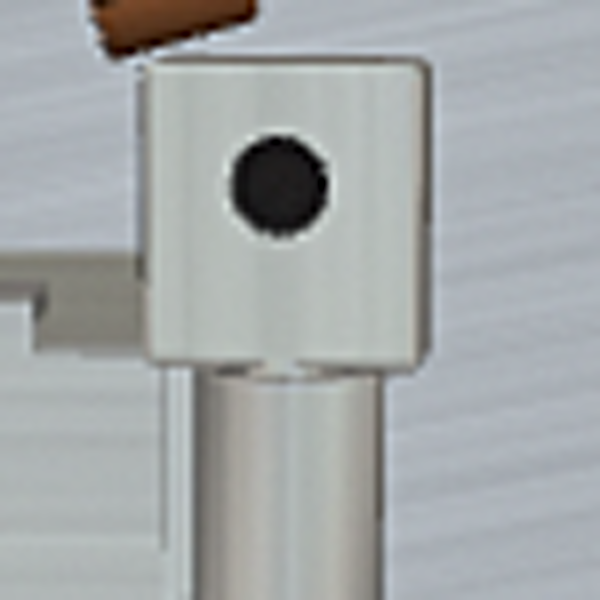

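```bash
python3 -c "
from rig import bot
print(bot.hand_in())"
```

```text
the job is handed in; nothing more can be done
None
```

The lid is drawn over to its stop with the knuckles in line, and the pin is through all five knuckles with its head at the top knuckle. I handed the job in at about 23.6 s. The arm was clear of everything by then.

- **Lid:** I gripped the handle and drew it about 7.7 mm to -y. It stopped there, with the resisting force rising to about 11 N. The wrist view then showed the knuckles in line. The first grasp missed the bar because the fingertips really sit about 31 mm behind the reported TCP. I measured that offset and used it from then on.
- **Pin:** It went in nose first with no more than about 3 N along the way. I let go with the shoulder about 33 mm out, regripped on the head and pushed until it stopped. It stopped after 33.5 mm of travel, and the last reading, before one more small push, was about 4 N.
- **Last checks:**
  - The nose shows below the fifth knuckle and the lid lies shut.
  - The last close wrist view puts the gap between head and top knuckle at about 0.4 mm or less. Part of that could be the rounded edge of the head, so I did not push further.
  - The bottles and brush were never touched, but I did not measure their positions again at the end.
- **Disagreement between views:** My reading of the hinge axis from the scene and side pictures was 2 to 4 mm higher than from the wrist camera. I went with the wrist views, which agreed with the stated bore height, and the pin entered freely.

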